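Load the drilling jig and torque its clamp

ROBOT

A 7-joint arm with a two-finger parallel gripper is mounted at the origin on a cart in front of the work surface, level with it; the furniture and walls round the work are solid. World frame = base frame: x ahead of the robot, y to its left, z up, the work surface at z = 0. Lengths are in m, angles in degrees, forces in N, time in s.
With the tool pointing down it reaches from about 0.425 to 0.875 m from the base axis. Payload 4.7 kg.
Tool frame: the origin (TCP) lies at the very end of the fingers, on their centre line; the grasp point (between the pads) lies 19 mm behind it; z points along the fingers, y is the line along which they close (so a half turn about z gives the same grasp; the last joint's range is limited). The gripper opens to 87 mm and grips with 3 to 60 N. Pads are 19 mm wide; open, the fingers measure 117 mm over their backs; the gripper's body (75 mm by 190 mm) begins 51 mm behind the grasp point.
Start: joints at [70.823, 18.392, -4.016, 83.108, 1.295, 78.541, -3.26], TCP at [0.222, -0.611, 0.223] pointing down, gripper open.
Joint ranges: [-163.93, 163.93], [-17.29, 119.83], [-79.2, 71.16], [3.27, 140.29], [-89.18, 269.18], [5.43, 117.66], [-154.24, 154.24]. Speed limits (degrees/s): [147.25, 147.25, 180, 180, 180, 180, 180].

INTERFACE

Orientations are given as [roll, pitch, yaw] about the fixed x, y, z axes, in that order (R = Rz(yaw) Ry(pitch) Rx(roll)).
In Python, from cell import get_obs, read_camera, sign_off, silhouettes gives the robot as it stands.
- The arm moves only by the tool play_rows, never from a script. Its argument "steps" is a list that holds one entry, the list of rows, each a list of 7 numbers: the shift along the tool's x, y, z in m, then the turn, a rotation vector about the tool's x, y, z in rad, then the finger opening in m, from 0 to 0.087. A call has 1 to 12 rows; each row shifts and turns the commanded pose from where the row before left it, along the tool's axes as they then stand; what a row does not reach is not made up. A row lasts 1/10 s, in which the tool goes at most 50 mm and 8.59 degrees, less where a joint would pass 70% of its speed; a pose out of reach is approached as far as the arm can. A call is refused whole if a number of a shift passes 0.05 or a number of a turn 0.15, either way. A call with a gripper value outside its range is refused whole. The fingers move at their own pace and stop on an object; "force" is the grip in N (left out, the last holds). Time passes only in rows, so rows that do not move let the fingers close. It gives the time, the measured TCP pose, the force, the opening and the grip force at its end, in the units of the state.
- get_obs(): the state, without advancing time (a new reading comes with each control period).
- read_camera(name): name is "scene" or "top"; returns a dict with "frame" (480x640x3 uint8, red, green, blue), "intrinsics" (3x3 intrinsics, pixels), "view" (4x4, takes a point from world to camera coordinates). Camera axes: x right, y up, looking along -z (the intrinsics and any distortion apply to the point x, -y, -z); pixel columns grow to the right and rows downward; lengths in m; the calibration is good to about 2 mm. A picture is of the moment at which its call begins. There is no depth.
- sign_off(): hands the job in; it is judged then, once.
Trained networks look in the newest picture that a camera, given by its name, has taken for a name from the list of things; names that differ only in an ending like _2 or _b are one class to them, and where a whole thing is asked for, a point or a joint stands for the part that bears it (a point fixed in the world has none). Each returns a list of dicts, best first, with "p" (0 to 1); they miss things now and then, are a little off and sometimes report something else, mostly with a low value. They report only what shows in the picture. A call takes as long as a camera call.
- silhouettes(camera, name): "pixels" (480x640 bool, what is visible of it) and "extent" ([left, top, right, bottom] in pixels, round what is visible of it).
The state is a dict: "time_s": time; "qpos": joint angles; "joint_velocities": joint speeds; "effort": joint torques, N m; "tool_pos": TCP position; "tool_rot": TCP orientation; "force": force on the tool from outside, world axes, zero at the start; "wrist_torque": the same for the moment, N m; "grip_width": finger opening in m; "grasp_force": force on a finger pad.
Only numpy, scipy, OpenCV 4.12 (cv2) and the standard library are available. Lean on these libraries where they do the work, as an engineer would, in place of code of your own. Each camera call takes 0.05 s, during which the arm holds its last target. There are 200 camera calls.

TASK

Lay each copper bar flat in a lane of its own in the blue drilling jig and nudge it gently along the lane with the steel drift, not with the fingers, until it is fully home against the stop hidden under the hood. When all the bars are home, tighten the clamp with the click wrench, clockwise, until it clicks and stop at once, then let go of it. Lay the drift back on the rubber mat and leave the other things alone.

Things in the scene. Friction and masses are not known exactly. Their poses are not given: they have to be found in the camera images.
- jig: blue drilling jig fixed to the bench, origin on the bench; base plate from x -150 to +100 mm (x away from the robot), y -90 to +185 mm, 12 mm thick. Four lanes run along its x at y +85, +35, -15, -65 mm. A clamp bar crosses them at x 1 to 19 mm; from x 26 to 96 mm a grey hood (36 mm high) hides the end stop, whose face is set anywhere from x 45 to 65 mm, alike for all lanes
- lane_0 (a point): point on the bed (12 mm above the bench) in the mouth of lane 0: jig x -45, y 85 mm; axes as the jig, x points into the lane. The lane is bare flat bed from jig x -150 to -50 mm, a flared mouth from x -50 (40 mm wide) to -18 mm, then 24 mm wide between steel rails 5 mm high
- lane_1 (a point): point on the bed (12 mm above the bench) in the mouth of lane 1: jig x -45, y 35 mm; axes as the jig, x points into the lane. The lane is bare flat bed from jig x -150 to -50 mm, a flared mouth from x -50 (40 mm wide) to -18 mm, then 24 mm wide between steel rails 5 mm high
- lane_2 (a point): point on the bed (12 mm above the bench) in the mouth of lane 2: jig x -45, y -15 mm; axes as the jig, x points into the lane. The lane is bare flat bed from jig x -150 to -50 mm, a flared mouth from x -50 (40 mm wide) to -18 mm, then 24 mm wide between steel rails 5 mm high
- lane_3 (a point): point on the bed (12 mm above the bench) in the mouth of lane 3: jig x -45, y -65 mm; axes as the jig, x points into the lane. The lane is bare flat bed from jig x -150 to -50 mm, a flared mouth from x -50 (40 mm wide) to -18 mm, then 24 mm wide between steel rails 5 mm high
- copper_bar_0: loose copper flat bar 18 x 85 x 6 mm, long axis y, origin at the centre of its underside; three or four of the four bars are present
- copper_bar_1: loose copper flat bar 18 x 85 x 6 mm, long axis y, origin at the centre of its underside; three or four of the four bars are present
- copper_bar_2: loose copper flat bar 18 x 85 x 6 mm, long axis y, origin at the centre of its underside; three or four of the four bars are present
- copper_bar_3: loose copper flat bar 18 x 85 x 6 mm, long axis y, origin at the centre of its underside; three or four of the four bars are present
- pin_0 (a joint): tell-tale pin of lane 0, a weakly sprung pin in the end stop with a red tail behind the hood: 0 = free (stands 6 mm out of the stop face), about 0.006 m when a bar lies against the stop face
- pin_1 (a joint): tell-tale pin of lane 1, a weakly sprung pin in the end stop with a red tail behind the hood: 0 = free (stands 6 mm out of the stop face), about 0.006 m when a bar lies against the stop face
- pin_2 (a joint): tell-tale pin of lane 2, a weakly sprung pin in the end stop with a red tail behind the hood: 0 = free (stands 6 mm out of the stop face), about 0.006 m when a bar lies against the stop face
- pin_3 (a joint): tell-tale pin of lane 3, a weakly sprung pin in the end stop with a red tail behind the hood: 0 = free (stands 6 mm out of the stop face), about 0.006 m when a bar lies against the stop face
- drift: loose grey hexagonal steel drift, 19 x 161 x 17 mm, long axis y, origin at the centre of its underside; at first it lies on the tool mat. The long plain end is at +y (81 mm), the brass end at -y (80 mm)
- tool_mat: black rubber mat, 110 mm (x) x 230 mm (y) x 3 mm, fixed, origin at the centre of its underside
- wrench_axis (a point): point on the upright axis of the clamp screw, at the height of the wrench handle (48 mm above the bench), at jig x -20, y +155 mm
- wrench_grip (a point): middle of the black grip of the click wrench (20 mm thick, 78 mm long, level, 48 mm above the bench); the point is 155 mm from the screw axis and its x points outward along the handle. The wrench stays on the screw and tightens clockwise seen from above; it runs 0.4 to 0.8 rad at about 2 N on the grip before the clamp is tight, then it resists firmly and breaks over at about 8 to 12 N
- wrench_click (a joint): break-over of the click wrench, rad, about a pivot 34 mm from the screw axis: 0 = handle straight; at the set torque it gives way and the force falls off: clicked from 0.05 on, its far end is at 0.22; springs straight when let go
- clamp_pad (a point): middle of the underside of the steel clamp bar across the lanes (18 x 255 x 9 mm); 19 mm above the bench when tight, up to 27 mm when slack
- flux_tin: yellow-lidded flux tin, diameter 75, height 31 mm, bystander, origin under its centre
- cold_chisel: rusty steel cold chisel 23 x 138 x 23 mm, long axis y, bystander

How it is judged:
By the outcome, as a careful person would: the job done as asked, in the order asked, and still so for the second after the job is handed in, with the robot touching nothing.
Of copper_bar_0, copper_bar_1, copper_bar_2, copper_bar_3 only 3 to 4 are there at a start; the rules pass over those that are not, and their reading is None.
At some moment in a run one of copper_bar_0, copper_bar_1, copper_bar_2, copper_bar_3, drift may be knocked a few centimetres aside while the robot is not near it.
Once in a run the grip may slacken for a moment while it holds something.
It also fails if it takes over 210 s, if anything falls off the work surface, if the arm or the gripper's body presses on something with over 40 N, if the wrist force passes 120 N, or if a joint passes its speed limit or range.

## Working session

There is one attempt and no reset: what is moved stays moved. The work goes in short steps, Python scripts to look and compute and a tool call to move; the robot and the scene stay as the last step left them, time stands still between calls to the robot, and variables do not carry over. Pictures are saved under pics/ and viewed, at most 14 in all, crops included, and the job is handed in when it is done.

Besides the shell and the picture viewer there is one more tool, called after "Emit:" as a command line: name --argument value ..., lists and objects as JSON in quotes. play_rows: Moves the arm, as the interface text tells. Its arguments: {"type":"object","properties":{"steps":{"type":"array","items":{"type":"array","items":{"type":"array","items":{"type":"number"}}}},"force":{"type":"number"}},"required":["steps"]}

```bash
ls; mkdir -p pics; python3 - <<'E'
from cell import *
import cv2,numpy as np
o=get_obs(); print({k:np.round(v,3).tolist() for k,v in o.items()})
for n in ("scene","top"):
    r=read_camera(n); cv2.imwrite(f"pics/{n}0.png",r["frame"][...,::-1]); print(n,r["intrinsics"].tolist(),np.round(r["view"],4).tolist(), [k for k in r])
E
```

```text
pics
{'time_s': 0.0, 'qpos': [70.822, 18.44, -4.016, 83.174, 1.296, 78.54, -3.261], 'joint_velocities': [0.013, -0.053, 0.036, 0.023, 0.079, 0.003, -0.098], 'effort': [-0.0, -49.129, -0.404, -31.253, -0.064, 0.044, 0.0], 'tool_pos': [0.222, -0.61, 0.221], 'tool_rot': [-179.89, 0.007, 19.987], 'force': [-0.429, -0.219, 0.818], 'wrist_torque': [0.003, -0.045, 0.012], 'grasp_force': 0.0, 'grip_width': 0.087}
scene [[558.8221952471774, 0.0, 319.00613617265293], [0.0, 558.8221952471774, 231.25612317903574], [0.0, 0.0, 1.0]] [[-0.7743, -0.6326, 0.0145, 0.436], [0.4176, -0.4937, 0.7628, -0.2834], [-0.4754, 0.5967, 0.6465, -1.1707], [0.0, 0.0, 0.0, 1.0]] ['frame', 'intrinsics', 'view']
top [[433.59594013936885, 0.0, 316.12228542852574], [0.0, 433.59594013936885, 239.9372157443523], [0.0, 0.0, 1.0]] [[-0.0076, -0.9999, -0.0118, 0.023], [0.9878, -0.0093, 0.1553, -0.5843], [-0.1554, -0.0105, 0.9878, -1.0095], [0.0, 0.0, 0.0, 1.0]] ['frame', 'intrinsics', 'view']
```

View pics/scene0.png

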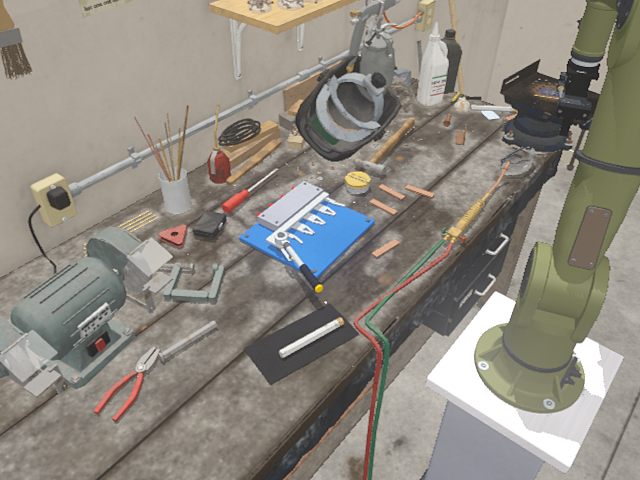

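View pics/top0.png

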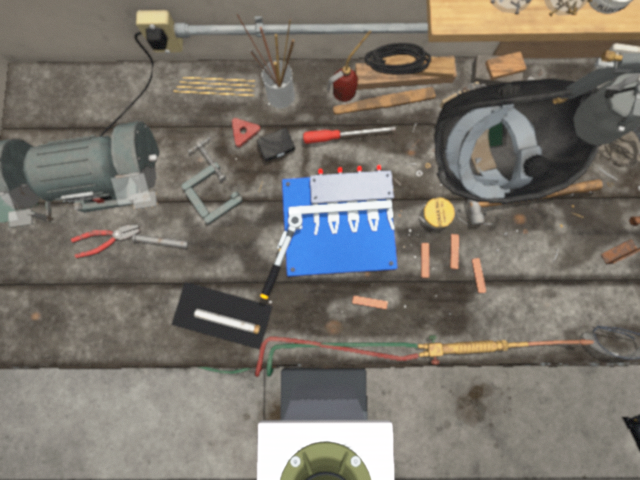

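```bash
cat > h.py <<'E'
from cell import *
import cv2,numpy as np
from scipy.spatial.transform import Rotation as R
C={}
def cam(n):
    r=read_camera(n); C[n]=r; return r
def ray(n,uv):
    c=C[n]; d=np.linalg.inv(c["intrinsics"])@[uv[0],uv[1],1]; d=d*[1,-1,-1]
    V=np.array(c["view"]); return -V[:3,:3].T@V[:3,3], V[:3,:3].T@d
def plane(n,uv,z):
    o,d=ray(n,uv); return o+d*(z-o[2])/d[2]
def proj(n,p):
    c=C[n]; q=(np.array(c["view"])@np.append(p,1))[:3]*[1,-1,-1]; q=c["intrinsics"]@q; return q[:2]/q[2]
def tri(a,ua,b,ub):
    o1,d1=ray(a,ua); o2,d2=ray(b,ub)
    A=np.array([d1,-d2]).T; s=np.linalg.lstsq(A,o2-o1,rcond=None)[0]
    p,q=o1+d1*s[0],o2+d2*s[1]; return (p+q)/2,np.linalg.norm(p-q)
def blob(n,mask,z):
    """centre, long-axis yaw(deg), len, width of a mask on plane z"""
    v,u=np.nonzero(mask); o,_=ray(n,(0,0))
    P=np.array([plane(n,x,z)[:2] for x in zip(u,v)]); rc=cv2.minAreaRect((P*1000).astype(np.float32))
    c=P.mean(0); w,e=np.linalg.eigh(np.cov((P-c).T)); a=np.degrees(np.arctan2(e[1,1],e[0,1]))%180
    return c,a,np.sort(rc[1])[::-1],np.array(rc[0])/1000
def cent(mask):
    v,u=np.nonzero(mask); return np.array([u.mean(),v.mean()])
E
python3 - <<'E'
from h import *
np.set_printoptions(precision=4,suppress=True)
for n in ("top","scene"): cam(n); print(n,ray(n,(320,240))[0])
Z=dict(copper_bar=.006,drift=.012,tool_mat=.003,flux_tin=.031,cold_chisel=.02,jig=.012,wrench_grip=.058,clamp_pad=.03)
for name in ["copper_bar_0","drift","tool_mat","flux_tin","cold_chisel","jig","wrench_grip","clamp_pad","pin_0","wrench_click"]:
    z=next((v for k,v in Z.items() if name.startswith(k)),.02)
    D={n:[d for d in silhouettes(n,name) if d["p"]>.25] for n in C}
    for n in C:
        for d in D[n]:
            m=d["pixels"]; c,a,s,rc=blob(n,m,z); print(name,n,"p%.2f"%d["p"],d["extent"],"c",c,"rc",rc,"yaw %.1f"%a,s)
    for d in D["top"]:
        for e in D["scene"]:
            p,g=tri("top",cent(d["pixels"]),"scene",cent(e["pixels"]))
            if g<.012: print("   tri",p,"gap %.4f"%g)
E
```

```text
top [0.4205 0.0069 1.0882]
scene [-0.1006  0.8345  0.9666]
copper_bar_0 top p0.62 [471.6, 256.5, 488.2, 293.7] c [ 0.4972 -0.385 ] rc [ 0.4991 -0.3852] yaw 8.8 [81.1532 18.0642]
copper_bar_0 top p0.55 [354.2, 296.4, 387.9, 307.6] c [ 0.4356 -0.1141] rc [ 0.4355 -0.1124] yaw 79.6 [82.6622 17.3138]
copper_bar_0 top p0.53 [455.1, 232.5, 458.2, 267.7] c [ 0.5596 -0.3284] rc [ 0.5596 -0.3295] yaw 176.9 [81.3343 14.9108]
copper_bar_0 top p0.48 [422.4, 243.1, 430.3, 274.4] c [ 0.5385 -0.253 ] rc [ 0.5389 -0.2536] yaw 177.4 [83.2179 15.0336]
copper_bar_0 scene p0.59 [370.0, 198.4, 397.3, 216.4] c [ 0.5345 -0.2527] rc [ 0.5351 -0.2528] yaw 176.5 [86.7034 24.5343]
copper_bar_0 scene p0.49 [404.8, 186.6, 436.5, 199.4] c [ 0.4959 -0.3825] rc [ 0.4958 -0.3818] yaw 8.7 [85.2897 24.7436]
   tri [ 0.4973 -0.3859  0.0034] gap 0.0001
   tri [ 0.4374 -0.0959  0.1469] gap 0.0091
   tri [ 0.5373 -0.2545  0.0035] gap 0.0034
drift top p0.83 [192.9, 307.6, 260.8, 336.1] c [0.3923 0.2392] rc [0.3921 0.2384] yaw 74.8 [164.8849  22.8226]
drift scene p0.71 [280.0, 318.5, 341.5, 355.4] c [0.3902 0.2385] rc [0.39
[... 2025 characters left out ...]
93.2 [255.9463  23.0986]
clamp_pad scene p0.96 [263.8, 192.5, 329.5, 248.4] c [ 0.6669 -0.0365] rc [ 0.6676 -0.0418] yaw 94.6 [260.0736  49.1251]
   tri [ 0.6721 -0.0404  0.0232] gap 0.0002
pin_0 top p0.64 [352.2, 293.8, 389.3, 307.6] c [ 0.4363 -0.1097] rc [ 0.4361 -0.1115] yaw 80.1 [84.0249 17.8614]
wrench_click top p0.84 [262.0, 231.6, 294.5, 301.1] c [0.5262 0.1163] rc [0.5324 0.1129] yaw 158.0 [180.4634  22.8458]
wrench_click top p0.42 [472.6, 255.3, 487.0, 292.0] c [ 0.4997 -0.3796] rc [ 0.499  -0.3792] yaw 8.4 [82.8756 22.2813]
wrench_click scene p0.84 [282.0, 242.7, 322.6, 290.5] c [0.5318 0.0932] rc [0.5448 0.0869] yaw 157.5 [190.578  26.022]
   tri [0.5203 0.112  0.0411] gap 0.0082
```

```bash
cat >> h.py <<'E'
def jigfit(verbose=0):
    from scipy.optimize import least_squares
    obs=[]
    for n in C:
        hsv=cv2.cvtColor(C[n]["frame"],cv2.COLOR_RGB2HSV)
        m=((hsv[...,0]>100)&(hsv[...,0]<115)&(hsv[...,1]>150)&(hsv[...,2]>80)).astype(np.uint8)
        k,l,s,_=cv2.connectedComponentsWithStats(cv2.morphologyEx(m,cv2.MORPH_CLOSE,np.ones((5,5))))
        cn,_=cv2.findContours((l==1+s[1:,4].argmax()).astype(np.uint8),cv2.RETR_EXTERNAL,cv2.CHAIN_APPROX_NONE)
        obs.append((n,max(cn,key=len)[:,0,:].astype(float)))
    edges={"front":((-.15,-.085),(-.15,.18)),"left":((-.145,.185),(.0,.185)),"right":((-.145,-.09),(.0,-.09))}
    def W(p,q,z):
        c,s=np.cos(p[2]),np.sin(p[2]); return np.array([p[0]+c*q[0]-s*q[1],p[1]+s*q[0]+c*q[1],z])
    def res(p):
        r=[]
        for n,ct in obs:
            for k,(a,b) in edges.items():
                z=.006 if k=="front" else (.012 if n=="top" else (.006 if k=="right" else .012))
                for t in np.linspace(.05,.95,15):
                    q=proj(n,W(p,np.array(a)*(1-t)+np.array(b)*t,z)); r.append(np.sqrt(((ct-q)**2).sum(1).min()))
        return np.array(r)
    f=least_squares(res,[.66,-.09,.04],loss="soft_l1",f_scale=.7,diff_step=1e-3); return f.x,np.abs(res(f.x)).reshape(len(obs),3,15).mean(2),W
E
python3 - <<'E'
from h import *
np.set_printoptions(precision=4,suppress=True)
for n in ("top","scene"): cam(n)
p,e,W=jigfit(); print(p,np.degrees(p[2]),"\n",e)
ims=[]
for n,(u,v,w,h),s in (("top",(250,150,160,160),4),("scene",(220,165,170,130),4)):
    im=cv2.resize(C[n]["frame"][v:v+h,u:u+w,::-1],None,fx=s,fy=s,interpolation=cv2.INTER_CUBIC)
    f=lambda q,z:tuple(int(x) for x in (proj(n,W(p,q,z))-[u,v]+.5)*s)
    cs=[(-.15,-.09),(-.15,.185),(.1,.185),(.1,-.09)]
    for i in range(4): cv2.line(im,f(cs[i],.012),f(cs[(i+1)%4],.012),(0,255,255),1)
    for y in (.085,.035,-.015,-.065): cv2.line(im,f((-.15,y),.012),f((0,y),.012),(0,0,255),1)
    for x in (-.05,-.018): cv2.line(im,f((x,-.08),.012),f((x,.1),.012),(0,255,0),1)
    cv2.circle(im,f((-.02,.155),.048),5,(255,0,255),2)
    ims.append(im)
cv2.imwrite("pics/j.png",ims[0]);
E
```

```text
[ 0.6619 -0.0849  0.0767] 4.394682895232549 
 [[ 0.9191  4.9755  3.7174]
 [ 0.5886 11.14    0.8275]]
```

View pics/j.png

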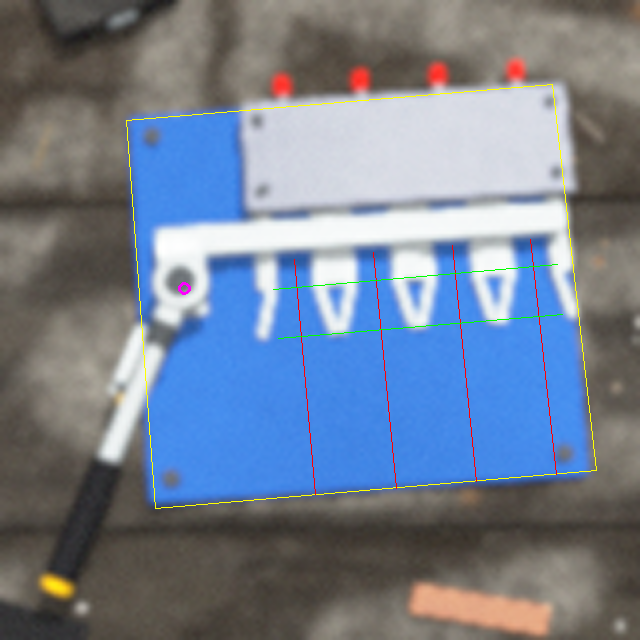

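```bash
python3 - <<'E'
s=open('h.py').read()
s=s.replace('''"left":((-.145,.185),(.0,.185)),"right":((-.145,-.09),(.0,-.09))}''','''"left":((-.145,.185),(-.11,.185)),"left2":((.03,.185),(.097,.185)),"right":((-.145,-.09),(-.07,-.09)),"back":((.1,.125),(.1,.18))}''')
s=s.replace('''z=.006 if k=="front" else (.012 if n=="top" else (.006 if k=="right" else .012))''','''z={"front":0.0,"left":.012 if n=="top" else 0.,"left2":.012 if n=="top" else 0.}.get(k,.012)''')
s=s.replace('.66,-.09,.04],loss="soft_l1",f_scale=.7','.662,-.085,.07],loss="cauchy",f_scale=.4').replace('reshape(len(obs),3,15)','reshape(len(obs),5,15)')
open('h.py','w').write(s)
E
python3 - <<'E'
from h import *
np.set_printoptions(precision=4,suppress=True)
for n in ("top","scene"): cam(n)
full=dict(C)
for k in (["top"],["scene"],["top","scene"]):
    C.clear(); C.update({n:full[n] for n in k}); p,e,W=jigfit(); print(k,p,np.degrees(p[2]),"\n",e)
ims=[]
for n,(u,v,w,h),s in (("top",(250,150,160,160),4),("scene",(220,165,170,130),4)):
    im=cv2.resize(C[n]["frame"][v:v+h,u:u+w,::-1],None,fx=s,fy=s,interpolation=cv2.INTER_CUBIC)
    f=lambda q,z:tuple(int(x) for x in (proj(n,W(p,q,z))-[u,v]+.5)*s)
    cs=[(-.15,-.09),(-.15,.185),(.1,.185),(.1,-.09)]
    for i in range(4): cv2.line(im,f(cs[i],.012),f(cs[(i+1)%4],.012),(0,255,255),1)
    for y in (.085,.035,-.015,-.065): cv2.line(im,f((-.15,y),.012),f((0,y),.012),(0,0,255),1)
    for x in (-.05,-.018): cv2.line(im,f((x,-.08),.012),f((x,.1),.012),(0,255,0),1)
    cv2.circle(im,f((-.02,.155),.048),5,(255,0,255),2)
    ims.append(im[:,:400] if 0 else im)
h=max(i.shape[0] for i in ims); ims=[cv2.copyMakeBorder(i,0,h-i.shape[0],0,0,0) for i in ims]
cv2.imwrite("pics/j2.png",cv2.resize(np.hstack(ims),(800,int(h*800/1320))))
# drift, brass end, wrench axis
for nm in ("drift","wrench_grip","tool_mat"):
  for n in C:
    d=silhouettes(n,nm)[0]; m=d["pixels"]; v,u=np.nonzero(m); c=C[n]["frame"][m].astype(int)
    print(nm,n,"brass px",cent(m*False+ (m & ((C[n]["frame"][...,0].astype(int)-C[n]["frame"][...,2])>50))) if nm=="drift" else "", blob(n,m,{"drift":.012,"wrench_grip":.048,"tool_mat":.003}[nm]))
E
```

```text
['top'] [ 0.6636 -0.0815  0.0697] 3.9921271882299973 
 [[ 0.5261  1.1384 31.9891  0.8074 39.2706]]
['scene'] [ 0.6656 -0.0836  0.0698] 3.9970048474580313 
 [[ 0.5215  6.3438 41.0612  1.2991 43.2992]]
['top', 'scene'] [ 0.6648 -0.0802  0.0699] 4.0074784704804225 
 [[ 0.611   1.6518 32.6604  0.501  39.8306]
 [ 0.5033  7.3781 41.8983  0.627  43.9853]]
drift top brass px [256.3939 328.2424] (array([0.393 , 0.2397]), np.float64(75.05366472224283), array([164.2156,  21.4568]), array([0.393 , 0.2385]))
drift scene brass px [340.5161 320.871 ] (array([0.3902, 0.2393]), np.float64(75.29152657778498), array([166.3309,  22.2118]), array([0.3892, 0.2358]))
wrench_grip top brass px  (array([0.5254, 0.1131]), np.float64(157.44292942901976), array([172.5093,  19.7116]), array([0.5295, 0.112 ]))
wrench_grip scene brass px  (array([0.5191, 0.1133]), np.float64(157.68400174458603), array([187.1346,  22.6418]), array([0.5273, 0.1099]))
tool_mat top brass px  (array([0.4094, 0.2549]), np.float64(75.31007581555677), array([232.3665, 110.6197]), array([0.4078, 0.253 ]))
tool_mat scene brass px  (array([0.4048, 0.2616]), np.float64(74.93375804876175), array([229.2828, 112.0674]), array([0.4034, 0.2522]))
```

View pics/j2.png

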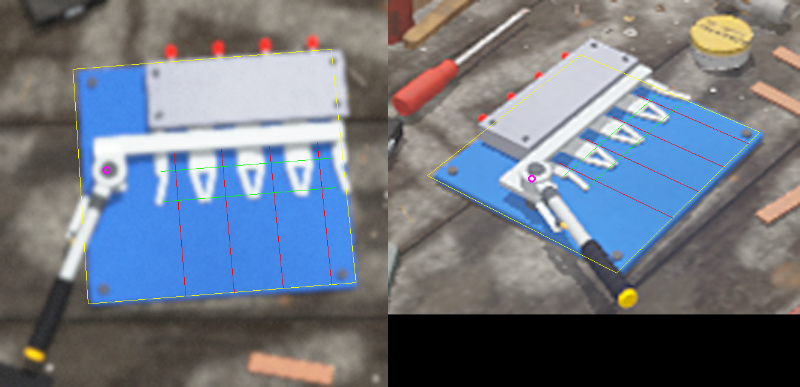

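```bash
cat >> h.py <<'E'
def jw(x,y,J=(.664,-.081,.0698)):
    c,s=np.cos(J[2]),np.sin(J[2]); return J[0]+c*x-s*y, J[1]+s*x+c*y
def go(x,y,z,yaw):
    """turn first (rad about tool z), then shift in the new tool axes (m)"""
    o=get_obs(); t=np.array(o["tool_pos"]); r=np.array(o["tool_rot"])
    d=(yaw-r[2]+90)%180-90; a=np.radians(r[2]+d); v=np.array([x,y,z])-t
    print("t %.1f at"%o["time_s"],t.round(4),r.round(2),"J7 %.0f"%o["qpos"][6],"F",np.round(o["force"],1),"grip",round(o["grip_width"],4),round(o["grasp_force"],1))
    print("  turn z %.3f rad; shift x %.4f y %.4f z %.4f"%(-np.radians(d), np.cos(a)*v[0]+np.sin(a)*v[1], np.sin(a)*v[0]-np.cos(a)*v[1], -v[2]), "tilt fix about tool x,y ~", np.round([np.radians((r[0]%360)-180),0],4))
E
python3 - <<'E'
from h import *
go(.498,-.3852,.002,8.8)
E
```

```text
t 1.7 at [ 0.2221 -0.6109  0.2226] [180.     0.    19.98] J7 -3 F [0.4 0.2 0.1] grip 0.0871 0.0
  turn z 0.195 rad; shift x 0.3072 y -0.1808 z 0.2206 tilt fix about tool x,y ~ [-0.0001  0.    ]
```

Emit:
play_rows --steps '[[[0, 0, 0, 0, 0, 0.0975, 0.045], [0, 0, 0, 0, 0, 0.0975, 0.045], [0.0384, -0.0226, 0.02, 0, 0, 0, 0.045], [0.0384, -0.0226, 0.02, 0, 0, 0, 0.045], [0.0384, -0.0226, 0.02, 0, 0, 0, 0.045], [0.0384, -0.0226, 0.02, 0, 0, 0, 0.045], [0.0384, -0.0226, 0.02, 0, 0, 0, 0.045], [0.0384, -0.0226, 0.02, 0, 0, 0, 0.045], [0.0384, -0.0226, 0.02, 0, 0, 0, 0.045], [0.0384, -0.0226, 0.02, 0, 0, 0, 0.045], [0, 0, 0, 0, 0, 0, 0.045], [0, 0, 0, 0, 0, 0, 0.045]]]' --force 20

```text
time_s: 2.9
tool_pos: [0.4989, -0.3833, 0.0617]
tool_rot: [-179.9, 0.0, 9.0]
force: [-0.6, -0.3, 0.7]
grip_width: 0.0451
grasp_force: 0.0
```

```bash
python3 - <<'E'
from h import *
go(.498,-.3852,.002,8.8)
cam("top");cam("scene")
for n in C:
    im=C[n]["frame"]; u,v=proj(n,(.498,-.385,.03)).astype(int)
    cv2.imwrite(f"pics/a_{n}.png",cv2.resize(im[v-50:v+50,u-50:u+50,::-1],None,fx=4,fy=4))
cv2.imwrite("pics/a.png",np.hstack([cv2.imread(f"pics/a_{n}.png") for n in C]))
E
```

```text
t 2.9 at [ 0.4989 -0.3833  0.0617] [-1.7993e+02  5.0000e-02  9.0200e+00] J7 -50 F [-0.6 -0.3  0.7] grip 0.0451 0.0
  turn z 0.004 rad; shift x -0.0011 y 0.0017 z 0.0597 tilt fix about tool x,y ~ [0.0013 0.    ]
```

View pics/a.png

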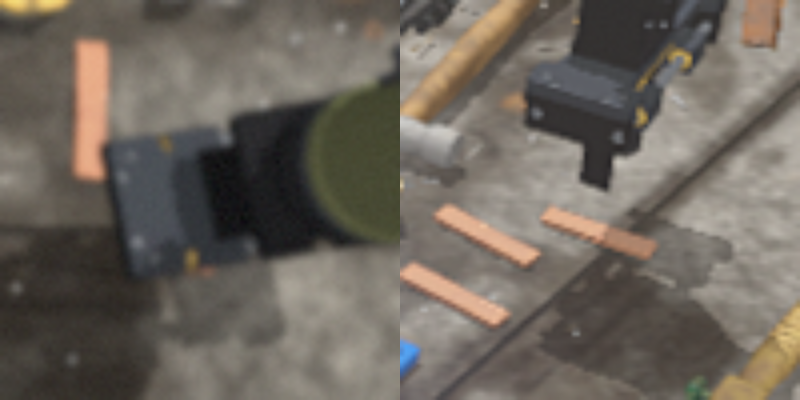

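Emit:
play_rows --steps '[[[0, 0.0017, 0.015, 0, 0, 0, 0.045], [0, 0, 0.015, 0, 0, 0, 0.045], [0, 0, 0.015, 0, 0, 0, 0.045], [0, 0, 0.009, 0, 0, 0, 0.045], [0, 0, 0.004, 0, 0, 0, 0.045], [0, 0, 0, 0, 0, 0, 0.01], [0, 0, 0, 0, 0, 0, 0.01], [0, 0, 0, 0, 0, 0, 0.01], [0, 0, 0, 0, 0, 0, 0.01], [0, 0, 0, 0, 0, 0, 0.01]]]' --force 20

```text
time_s: 4.0
tool_pos: [0.4986, -0.387, 0.0052]
tool_rot: [180.0, -0.0, 8.8]
force: [0.5, 0.8, 1.6]
grip_width: 0.0165
grasp_force: 20.0
```

```bash
python3 - <<'E'
from h import *
go(*jw(-.08,-.065),.06,4)
E
```

```text
t 4.0 at [ 0.4986 -0.387   0.0052] [ 1.7996e+02 -4.0000e-02  8.8200e+00] J7 -51 F [0.5 0.8 1.6] grip 0.0165 20.0
  turn z 0.084 rad; shift x 0.1063 y -0.2287 z -0.0548 tilt fix about tool x,y ~ [-0.0007  0.    ]
```

Emit:
play_rows --steps '[[[0, 0, -0.02, 0, 0, 0, 0.01], [0, 0, -0.02, 0, 0, 0.084, 0.01], [0.021, -0.0457, -0.01, 0, 0, 0, 0.01], [0.021, -0.0457, 0, 0, 0, 0, 0.01], [0.021, -0.0457, 0, 0, 0, 0, 0.01], [0.021, -0.0457, 0, 0, 0, 0, 0.01], [0.021, -0.0457, 0, 0, 0, 0, 0.01], [0, 0, 0, 0, 0, 0, 0.01], [0, 0, 0, 0, 0, 0, 0.01], [0, 0, 0, 0, 0, 0, 0.01]]]' --force 25

```text
time_s: 5.0
tool_pos: [0.5856, -0.1553, 0.0541]
tool_rot: [179.9, 0.0, 3.9]
force: [-0.3, 0.1, -1.9]
grip_width: 0.0179
grasp_force: 2.5
```

```bash
python3 - <<'E'
from h import *
go(*jw(-.08,-.065),.016,4)
cam("top");cam("scene")
for n in C:
    im=C[n]["frame"]; u,v=proj(n,get_obs()["tool_pos"]).astype(int)
    cv2.imwrite(f"pics/a_{n}.png",cv2.resize(im[v-50:v+50,u-50:u+50,::-1],None,fx=4,fy=4))
cv2.imwrite("pics/b.png",np.hstack([cv2.imread(f"pics/a_{n}.png") for n in C]))
E
```

```text
t 5.0 at [ 0.5856 -0.1553  0.0541] [1.7994e+02 5.0000e-02 3.9200e+00] J7 -79 F [-0.3  0.1 -1.9] grip 0.0179 2.5
  turn z -0.001 rad; shift x 0.0034 y -0.0037 z 0.0381 tilt fix about tool x,y ~ [-0.001  0.   ]
```

View pics/b.png

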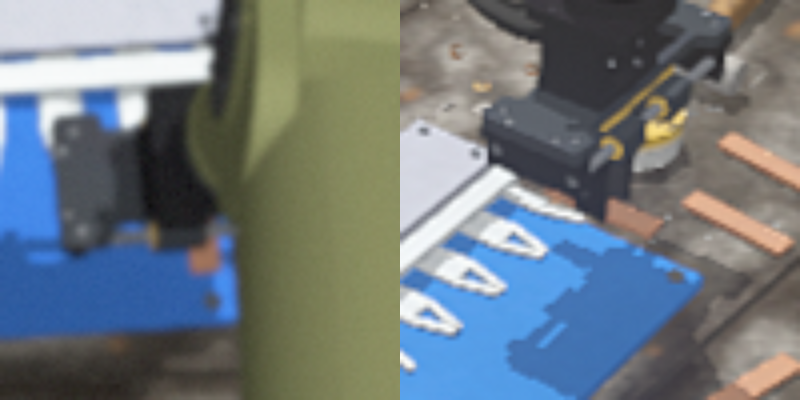

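Emit:
play_rows --steps '[[[0.0034, -0.0037, 0, 0, 0, 0, 0.01], [0, 0, 0, 0, 0, 0, 0.01], [0, 0, 0, 0, 0, 0, 0.01]]]' --force 25

```text
time_s: 5.4
tool_pos: [0.5896, -0.1501, 0.0545]
tool_rot: [180.0, -0.0, 4.0]
force: [-0.3, -0.4, 0.6]
grip_width: 0.0104
grasp_force: 0.0
```

```bash
python3 - <<'E'
from h import *
go(*jw(-.08,-.065),.016,4)
cam("scene")
for d in silhouettes("scene","copper_bar_0"):
    print(round(d["p"],2),d["extent"],blob("scene",d["pixels"],.05)[:3])
E
```

```text
t 5.4 at [ 0.5896 -0.1501  0.0545] [ 1.7999e+02 -3.0000e-02  3.9800e+00] J7 -80 F [-0.3 -0.4  0.6] grip 0.0104 0.0
  turn z -0.000 rad; shift x -0.0009 y 0.0012 z 0.0385 tilt fix about tool x,y ~ [-0.0001  0.    ]
0.77 [370.7, 239.9, 400.4, 257.9] (array([ 0.40720281, -0.06813785]), np.float64(80.63972417958665), array([83.42273712, 20.81031799]))
0.74 [369.6, 197.9, 396.4, 215.0] (array([ 0.50620732, -0.20214617]), np.float64(177.2090369954372), array([77.56676483, 18.02247429]))
0.69 [158.5, 320.8, 220.1, 360.5] (array([0.55968359, 0.43092621]), np.float64(82.43681746818741), array([137.57415771,  23.74773407]))
0.55 [333.3, 209.8, 363.9, 223.1] (array([ 0.5605076 , -0.11461334]), np.float64(4.15557251816486), array([78.78495789, 18.89510536]))
0.5 [379.1, 185.7, 402.9, 198.9] (array([ 0.52537266, -0.27311178]), np.float64(175.283686354094), array([81.82949066, 22.75338364]))
```

Emit:
play_rows --steps '[[[0, 0, -0.04, 0, 0, 0, 0.045], [0, 0, -0.04, 0, 0, 0, 0.045], [0, -0.04, -0.02, 0, 0, 0, 0.045], [0, 0.04, 0, 0, 0, 0, 0.045]]]'

```text
time_s: 5.9
tool_pos: [0.5936, -0.1362, 0.1596]
tool_rot: [-179.7, -0.5, 5.0]
force: [1.1, 1.3, 0.4]
grip_width: 0.034
grasp_force: 0.0
```

```bash
python3 - <<'E'
from h import *
cam("top");cam("scene")
for n in C:
  for d in silhouettes(n,"copper_bar_0"):
    print(n,round(d["p"],2),d["extent"],blob(n,d["pixels"],.018))
    if d["extent"][0]>300: q=cent(d["pixels"])
n="scene";im=C[n]["frame"]; u,v=348,216
cv2.imwrite("pics/c.png",cv2.resize(im[v-40:v+60,u-70:u+60,::-1],None,fx=4,fy=4))
E
```

```text
top 0.48 [351.6, 296.0, 387.3, 309.5] (array([ 0.43542794, -0.11021649]), np.float64(81.369576921096), array([83.54006195, 18.79057693]), array([ 0.43481619, -0.11151617]))
top 0.45 [381.8, 234.5, 390.7, 258.6] (array([ 0.56824837, -0.15128133]), np.float64(1.2799601680509056), array([50.37748718, 18.81588364]), array([ 0.56919165, -0.15091573]))
scene 0.66 [368.1, 239.7, 399.3, 257.7] (array([ 0.42619171, -0.09669079]), np.float64(80.85079755920721), array([87.97814178, 23.67780113]), array([ 0.42629126, -0.09871892]))
scene 0.61 [368.9, 198.3, 397.1, 217.4] (array([ 0.52937072, -0.23801709]), np.float64(177.51283623952074), array([86.53130341, 24.15789604]), array([ 0.52813708, -0.23742044]))
scene 0.56 [283.3, 241.7, 320.7, 291.4] (array([0.53538897, 0.0912399 ]), np.float64(158.01095972259373), array([193.73069763,  23.98572922]), array([0.54631616, 0.08647409]))
scene 0.54 [335.9, 209.6, 366.3, 223.4] (array([ 0.58445659, -0.14731623]), np.float64(5.121209787212933), array([81.32593536, 20.57001877]), array([ 0.58307001, -0.14829669]))
scene 0.42 [379.2, 186.8, 404.4, 200.3] (array([ 0.54996313, -0.31164447]), np.float64(174.39378428719684), array([87.30238342, 25.37272072]), array([ 0.5500163, -0.3107717]))
```

View pics/c.png

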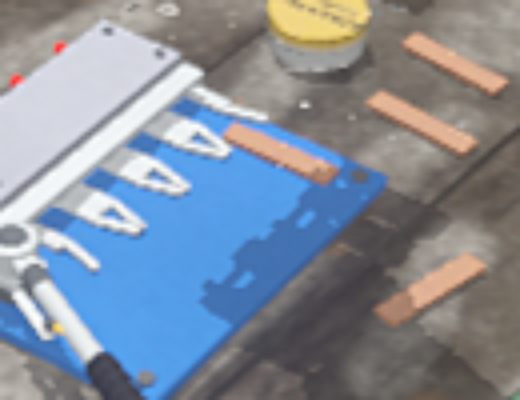

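```bash
python3 - <<'E'
from h import *
go(.5596,-.329,.0035,176.9)
print(jw(-.08,-.065),jw(-.08,-.015))
E
```

```text
t 6.1 at [ 0.5891 -0.1512  0.1544] [1.7997e+02 1.0000e-02 3.8700e+00] J7 -78 F [ 0.6  0.6 -0.1] grip 0.0436 0.0
  turn z 0.122 rad; shift x -0.0198 y 0.1791 z 0.1509 tilt fix about tool x,y ~ [-0.0005  0.    ]
(np.float64(0.5887281193133664), np.float64(-0.15142118983585262)) (np.float64(0.5852409525263687), np.float64(-0.10154294139227092))
```

Emit:
play_rows --steps '[[[0, 0, 0, 0, 0, 0.122, 0.045], [-0.004, 0.0358, 0.02, 0, 0, 0, 0.045], [-0.004, 0.0358, 0.02, 0, 0, 0, 0.045], [-0.004, 0.0358, 0.02, 0, 0, 0, 0.045], [-0.004, 0.0358, 0.02, 0, 0, 0, 0.045], [-0.004, 0.0358, 0.02, 0, 0, 0, 0.045], [0, 0, 0, 0, 0, 0, 0.045], [0, 0, 0, 0, 0, 0, 0.045], [0, 0, 0.016, 0, 0, 0, 0.045], [0, 0, 0.016, 0, 0, 0, 0.045], [0, 0, 0.012, 0, 0, 0, 0.045], [0, 0, 0.006, 0, 0, 0, 0.045]]]' --force 30

```text
time_s: 7.3
tool_pos: [0.5591, -0.326, 0.002]
tool_rot: [-179.9, 0.2, -2.9]
force: [-0.7, -0.2, 0.2]
grip_width: 0.045
grasp_force: 0.0
```

Emit:
play_rows --steps '[[[0, 0, 0, 0, 0, 0, 0.045], [0, 0, 0, 0, 0, 0, 0.01], [0, 0, 0, 0, 0, 0, 0.01], [0, 0, 0, 0, 0, 0, 0.01], [0, 0, 0, 0, 0, 0, 0.01]]]' --force 30

```text
time_s: 7.8
tool_pos: [0.5603, -0.3279, 0.0049]
tool_rot: [180.0, -0.0, -3.0]
force: [-0.2, -0.4, 0.8]
grip_width: 0.0206
grasp_force: 0.9
```

```bash
python3 - <<'E'
from h import *
go(*jw(-.08,-.015),.017,4)
E
```

```text
t 7.8 at [ 0.5603 -0.3279  0.0049] [ 1.7996e+02 -5.0000e-02 -3.0000e+00] J7 -70 F [-0.2 -0.4  0.8] grip 0.0206 0.9
  turn z -0.122 rad; shift x 0.0406 y -0.2241 z -0.0121 tilt fix about tool x,y ~ [-0.0006  0.    ]
```

Emit:
play_rows --steps '[[[0, 0, 0, 0, 0, 0, 0.01], [0, 0, 0, 0, 0, 0, 0.01], [0, 0, -0.02, 0, 0, 0, 0.01], [0, 0, -0.022, 0, 0, -0.122, 0.01], [0.0068, -0.0374, 0, 0, 0, 0, 0.01], [0.0068, -0.0374, 0, 0, 0, 0, 0.01], [0.0068, -0.0374, 0, 0, 0, 0, 0.01], [0.0068, -0.0374, 0, 0, 0, 0, 0.01], [0.0068, -0.0374, 0, 0, 0, 0, 0.01], [0.0068, -0.0374, 0, 0, 0, 0, 0.01], [0, 0, 0, 0, 0, 0, 0.01], [0, 0, 0, 0, 0, 0, 0.01]]]' --force 30

```text
time_s: 9.0
tool_pos: [0.5848, -0.0995, 0.046]
tool_rot: [-180.0, 0.0, 4.2]
force: [0.7, -0.5, -0.6]
grip_width: 0.0165
grasp_force: 30.0
```

```bash
python3 - <<'E'
from h import *
go(*jw(-.08,-.015),.017,4)
E
```

```text
t 9.0 at [ 0.5848 -0.0995  0.046 ] [-1.7999e+02  5.0000e-02  4.1700e+00] J7 -85 F [ 0.7 -0.5 -0.6] grip 0.0165 30.0
  turn z 0.003 rad; shift x 0.0003 y 0.0021 z 0.0290 tilt fix about tool x,y ~ [0.0002 0.    ]
```

Emit:
play_rows --steps '[[[0, 0.001, 0.015, 0, 0, 0, 0.01], [0, 0, 0.01, 0, 0, 0, 0.01], [0, 0, 0.005, 0, 0, 0, 0.01], [0, 0, 0, 0, 0, 0, 0.01]]]'

```text
time_s: 9.4
tool_pos: [0.584, -0.1038, 0.0163]
tool_rot: [180.0, 0.2, 3.9]
force: [-3.3, -0.9, 7.2]
grip_width: 0.0163
grasp_force: 30.0
```

Emit:
play_rows --steps '[[[0, 0, 0, 0, 0, 0, 0.032], [0, 0, 0, 0, 0, 0, 0.032], [0, 0, 0, 0, 0, 0, 0.032], [0, 0, -0.03, 0, 0, 0, 0.032], [0, 0, -0.035, 0, 0, 0, 0.045], [0, 0, -0.035, 0, 0, 0, 0.045], [0, 0, 0, 0, 0, 0, 0.045]]]'

```text
time_s: 10.1
tool_pos: [0.5889, -0.1024, 0.1217]
tool_rot: [179.9, -0.5, 4.0]
force: [-0.4, 0.5, -0.7]
grip_width: 0.043
grasp_force: 0.0
```

```bash
python3 - <<'E'
from h import *
go(.5388,-.2535,.0035,177.4)
cam("scene")
for d in silhouettes("scene","copper_bar_0"): print(round(d["p"],2),d["extent"],blob("scene",d["pixels"],.018),blob("scene",d["pixels"],.006)[0])
print([jw(-.08,y) for y in (-.065,-.015)])
E
```

```text
t 10.1 at [ 0.5889 -0.1024  0.1217] [179.85  -0.54   3.99] J7 -83 F [-0.4  0.5 -0.7] grip 0.043 0.0
  turn z 0.115 rad; shift x -0.0432 y 0.1532 z 0.1182 tilt fix about tool x,y ~ [-0.0026  0.    ]
0.58 [371.3, 240.2, 401.1, 256.9] (array([ 0.42545792, -0.09914557]), np.float64(81.27883236164857), array([85.20848083, 19.72594833]), array([ 0.42543503, -0.09994605])) [ 0.43211242 -0.11095531]
0.54 [334.7, 210.5, 362.9, 221.3] (array([ 0.58247222, -0.14764585]), np.float64(3.407697082569058), array([81.51132202, 22.78175926]), array([ 0.58310455, -0.14782899])) [ 0.59111289 -0.1600691 ]
0.5 [323.9, 217.3, 351.5, 231.9] (array([ 0.58041214, -0.10123005]), np.float64(2.1621054605409427), array([85.30183411, 24.03901672]), array([ 0.58069226, -0.10127643])) [ 0.58902675 -0.11306616]
0.44 [371.3, 200.7, 397.7, 213.8] (array([ 0.52702466, -0.23778846]), np.float64(177.2001813776509), array([84.91464233, 24.15789413]), array([ 0.52684363, -0.23738515])) [ 0.53496394 -0.25135198]
[(np.float64(0.5887281193133664), np.float64(-0.15142118983585262)), (np.float64(0.5852409525263687), np.float64(-0.10154294139227092))]
```

Emit:
play_rows --steps '[[[0, 0, 0, 0, 0, 0.115, 0.045], [-0.0086, 0.0306, 0.014, 0, 0, 0, 0.045], [-0.0086, 0.0306, 0.014, 0, 0, 0, 0.045], [-0.0086, 0.0306, 0.014, 0, 0, 0, 0.045], [-0.0086, 0.0306, 0.014, 0, 0, 0, 0.045], [-0.0086, 0.0306, 0.014, 0, 0, 0, 0.045], [0, 0, 0, 0, 0, 0, 0.045], [0, 0, 0, 0, 0, 0, 0.045]]]' --force 30

```text
time_s: 11.0
tool_pos: [0.5334, -0.2531, 0.044]
tool_rot: [-179.9, 0.2, -2.7]
force: [0.8, 0.2, -0.0]
grip_width: 0.0449
grasp_force: 0.0
```

```bash
python3 - <<'E'
from h import *
go(.5378,-.2535,.0035,177.4)
E
```

```text
t 11.0 at [ 0.5334 -0.2531  0.044 ] [-179.9     0.21   -2.72] J7 -74 F [ 0.8  0.2 -0. ] grip 0.0449 0.0
  turn z -0.002 rad; shift x 0.0045 y 0.0002 z 0.0405 tilt fix about tool x,y ~ [0.0017 0.    ]
```

Emit:
play_rows --steps '[[[0.004, 0, 0.016, 0, 0, 0, 0.045], [0, 0, 0.016, 0, 0, 0, 0.045], [0, 0, 0.009, 0, 0, 0, 0.045], [0, 0, 0, 0, 0, 0, 0.045], [0, 0, 0, 0, 0, 0, 0.01], [0, 0, 0, 0, 0, 0, 0.01], [0, 0, 0, 0, 0, 0, 0.01], [0, 0, 0, 0, 0, 0, 0.01], [0, 0, 0, 0, 0, 0, 0.01], [0, 0, 0, 0, 0, 0, 0.01]]]' --force 30

```text
time_s: 12.0
tool_pos: [0.54, -0.2534, 0.0065]
tool_rot: [180.0, -0.1, -2.6]
force: [-1.2, -0.4, 4.7]
grip_width: 0.0115
grasp_force: 2.6
```

```bash
python3 - <<'E'
from h import *
go(*jw(-.08,.035),.017,4)
E
```

```text
t 12.0 at [ 0.54   -0.2534  0.0065] [ 1.7996e+02 -9.0000e-02 -2.6000e+00] J7 -75 F [-1.2 -0.4  4.7] grip 0.0115 2.6
  turn z -0.115 rad; shift x 0.0557 y -0.1983 z -0.0105 tilt fix about tool x,y ~ [-0.0007  0.    ]
```

Emit:
play_rows --steps '[[[0, 0, 0, 0, 0, 0, 0.045], [0, 0, 0, 0, 0, 0, 0.045], [0, 0, -0.03, 0, 0, 0, 0.045], [0, 0, -0.03, 0, 0, 0, 0.045], [0, 0, 0, 0, 0, 0, 0.045]]]' --force 30

```text
time_s: 12.5
tool_pos: [0.542, -0.254, 0.0692]
tool_rot: [179.9, -0.4, -2.6]
force: [-0.1, -0.3, 0.3]
grip_width: 0.0416
grasp_force: 0.0
```

```bash
python3 - <<'E'
from h import *
o=get_obs(); print(o["tool_pos"])
cam("scene");cam("top")
for n in C:
  for d in silhouettes(n,"copper_bar_0"): print(n,round(d["p"],2),d["extent"],blob(n,d["pixels"],.006))
im=C["scene"]["frame"]; u,v=384,206
a=cv2.resize(im[v-50:v+50,u-50:u+50,::-1],None,fx=4,fy=4); u,v=425,260
b=cv2.resize(C["top"]["frame"][v-50:v+50,u-50:u+50,::-1],None,fx=4,fy=4); cv2.imwrite("pics/d.png",np.hstack([a,b]))
E
```

```text
[ 0.54204078 -0.2539697   0.06924918]
scene 0.74 [238.7, 183.0, 373.5, 279.2] (array([ 0.63956722, -0.04112642]), np.float64(132.6515089452475), array([310.70935059, 276.68496704]), array([ 0.64171985, -0.05281534]))
scene 0.69 [334.3, 211.0, 364.5, 224.6] (array([ 0.59073441, -0.15959823]), np.float64(3.2189803546249323), array([87.16231537, 21.61800385]), array([ 0.59169165, -0.15932335]))
scene 0.55 [325.3, 218.3, 352.3, 230.8] (array([ 0.58788306, -0.1135737 ]), np.float64(3.553429518810475), array([85.96405029, 24.31671143]), array([ 0.58932849, -0.11405   ]))
scene 0.52 [370.9, 239.7, 400.0, 254.8] (array([ 0.43179526, -0.11200684]), np.float64(80.55552118724366), array([86.36322784, 23.30981445]), array([ 0.43158661, -0.11170319]))
scene 0.45 [370.4, 199.6, 397.8, 217.2] (array([ 0.53204211, -0.25017117]), np.float64(176.45281903895497), array([83.77419281, 22.29321671]), array([ 0.53372797, -0.24993639]))
top 0.75 [353.9, 295.0, 387.5, 308.5] (array([ 0.43621698, -0.11218084]), np.float64(78.73213623361323), array([80.61697388, 20.17140388]), array([ 0.43725296, -0.11373282]))
top 0.6 [362.3, 222.0, 368.6, 258.7] (array([ 0.58665414, -0.1045963 ]), np.float64(4.032120806206734), array([85.2767868 , 18.36498833]), array([ 0.58592883, -0.10477808]))
top 0.6 [379.7, 222.1, 388.2, 261.9] (array([ 0.58756432, -0.1514771 ]), np.float64(3.4557539767965864), array([87.39203644, 19.37895966]), array([ 0.5867442, -0.1512419]))
top 0.47 [420.5, 268.5, 431.2, 275.4] (array([ 0.50706446, -0.25082534]), np.float64(169.77491409889632), array([20.49342346, 17.38928795]), array([ 0.50731174, -0.25084569]))
```

View pics/d.png

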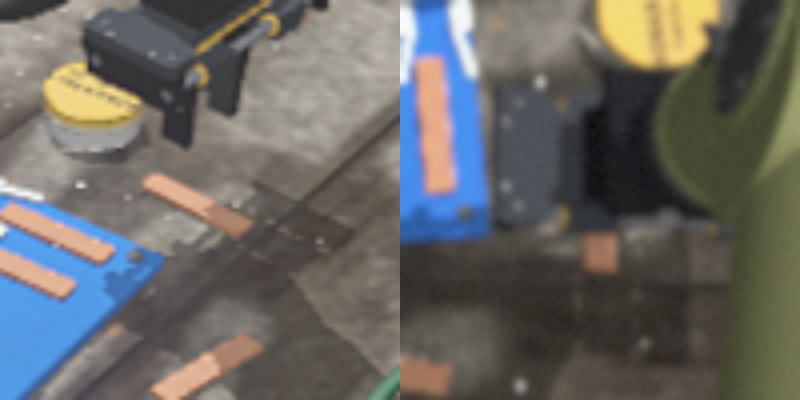

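Emit:
play_rows --steps '[[[-0.003, 0, 0.025, 0, 0, 0, 0.045], [0, 0, 0.02, 0, 0, 0, 0.045], [0, 0, 0.01, 0, 0, 0, 0.045], [0, 0, 0.006, 0, 0, 0, 0.045], [0, 0, 0.002, 0, 0, 0, 0.045], [0, 0, 0, 0, 0, 0, 0.045], [0, 0, 0, 0, 0, 0, 0.045]]]' --force 30

```text
time_s: 13.4
tool_pos: [0.537, -0.2532, 0.0031]
tool_rot: [180.0, -0.1, -2.6]
force: [0.7, -0.2, 0.3]
grip_width: 0.0452
grasp_force: 0.0
```

Emit:
play_rows --steps '[[[0, 0, 0, 0, 0, 0, 0.01], [0, 0, 0, 0, 0, 0, 0.01], [0, 0, 0, 0, 0, 0, 0.01], [0, 0, 0, 0, 0, 0, 0.01], [0, 0, 0, 0, 0, 0, 0.01], [0, 0, 0, 0, 0, 0, 0.01]]]' --force 30

```text
time_s: 14.0
tool_pos: [0.5363, -0.253, 0.0024]
tool_rot: [180.0, -0.0, -2.6]
force: [-0.2, -0.5, 2.0]
grip_width: 0.0172
grasp_force: 30.0
```

```bash
python3 - <<'E'
from h import *
go(*jw(-.08,.035),.017,4)
E
```

```text
t 14.0 at [ 0.5363 -0.253   0.0024] [179.99  -0.    -2.59] J7 -75 F [-0.2 -0.5  2. ] grip 0.0172 30.0
  turn z -0.115 rad; shift x 0.0594 y -0.1976 z -0.0146 tilt fix about tool x,y ~ [-0.0002  0.    ]
```

Emit:
play_rows --steps '[[[0, 0, -0.022, 0, 0, 0, 0.01], [0, 0, -0.024, 0, 0, -0.115, 0.01], [0.0119, -0.0395, 0, 0, 0, 0, 0.01], [0.0119, -0.0395, 0, 0, 0, 0, 0.01], [0.0119, -0.0395, 0, 0, 0, 0, 0.01], [0.0119, -0.0395, 0, 0, 0, 0, 0.01], [0.0119, -0.0395, 0, 0, 0, 0, 0.01], [0, 0, 0, 0, 0, 0, 0.01], [0, 0, 0, 0, 0, 0, 0.01], [0, 0, 0, 0, 0, 0, 0.01]]]' --force 30

```text
time_s: 15.0
tool_pos: [0.5814, -0.0533, 0.0479]
tool_rot: [179.9, 0.1, 3.9]
force: [-1.1, -0.1, -1.1]
grip_width: 0.0172
grasp_force: 30.0
```

```bash
python3 - <<'E'
from h import *
go(*jw(-.08,.035),.0155,4)
E
```

```text
t 15.0 at [ 0.5814 -0.0533  0.0479] [1.7994e+02 6.0000e-02 3.9100e+00] J7 -90 F [-1.1 -0.1 -1.1] grip 0.0172 30.0
  turn z -0.002 rad; shift x 0.0005 y -0.0016 z 0.0324 tilt fix about tool x,y ~ [-0.001  0.   ]
```

Emit:
play_rows --steps '[[[0, -0.001, 0.015, 0, 0, 0, 0.01], [0, 0, 0.012, 0, 0, 0, 0.01], [0, 0, 0.005, 0, 0, 0, 0.01], [0, 0, 0, 0, 0, 0, 0.01]]]'

```text
time_s: 15.4
tool_pos: [0.5808, -0.0514, 0.0151]
tool_rot: [-180.0, 0.1, 3.9]
force: [0.5, 0.2, -1.5]
grip_width: 0.0171
grasp_force: 30.0
```

Emit:
play_rows --steps '[[[0, 0, 0, 0, 0, 0, 0.032], [0, 0, 0, 0, 0, 0, 0.032], [0, 0, 0, 0, 0, 0, 0.032], [0, 0, -0.03, 0, 0, 0, 0.032], [0, 0, -0.035, 0, 0, 0, 0.045], [0, 0, 0, 0, 0, 0, 0.045], [0, 0, 0, 0, 0, 0, 0.045]]]'

```text
time_s: 16.1
tool_pos: [0.5826, -0.0508, 0.0823]
tool_rot: [180.0, -0.1, 4.0]
force: [0.2, 0.2, -0.2]
grip_width: 0.0432
grasp_force: 0.0
```

```bash
python3 - <<'E'
from h import *
go(.4355,-.1125,.0025,79.6)
E
```

```text
t 16.1 at [ 0.5826 -0.0508  0.0823] [ 1.7996e+02 -1.3000e-01  4.0000e+00] J7 -89 F [ 0.2  0.2 -0.2] grip 0.0432 0.0
  turn z -1.320 rad; shift x -0.0872 y -0.1335 z 0.0798 tilt fix about tool x,y ~ [-0.0007  0.    ]
```

Emit:
play_rows --steps '[[[0, 0, 0, 0, 0, 0.149, 0.045], [0, 0, 0, 0, 0, 0.149, 0.045], [0, 0, 0, 0, 0, 0.149, 0.045], [0, 0, 0, 0, 0, 0.149, 0.045], [0, 0, 0, 0, 0, 0.149, 0.045], [0, 0, 0, 0, 0, 0.149, 0.045], [0, 0, 0, 0, 0, 0.149, 0.045], [0, 0, 0, 0, 0, 0.149, 0.045], [0, 0, 0, 0, 0, 0.149, 0.045], [0, 0, 0, 0, 0, 0.149, 0.045], [0, 0, 0, 0, 0, 0.149, 0.045], [0, 0, 0, 0, 0, 0.149, 0.045]]]'

```text
time_s: 17.3
tool_pos: [0.569, -0.0525, 0.0577]
tool_rot: [177.1, 1.1, -79.9]
force: [-0.2, -0.3, -2.2]
grip_width: 0.0449
grasp_force: 0.0
```

Emit:
play_rows --steps '[[[0, 0, 0, 0, 0, 0.034, 0.045], [0.0218, 0.0334, 0.01, 0, 0, 0, 0.045], [0.0218, 0.0334, 0.01, 0, 0, 0, 0.045], [0.0218, 0.0334, 0.01, 0, 0, 0, 0.045], [0.0218, 0.0334, 0.01, 0, 0, 0, 0.045], [0, 0, 0, 0, 0, 0, 0.045], [0, 0, 0, 0, 0, 0, 0.045]]]' --force 30

```text
time_s: 18.0
tool_pos: [0.4474, -0.1577, 0.023]
tool_rot: [177.0, 1.1, -81.8]
force: [0.5, 0.5, -0.3]
grip_width: 0.0451
grasp_force: 0.0
```

```bash
python3 - <<'E'
from h import *
go(.4355,-.1125,.0025,79.6)
E
```

```text
t 18.0 at [ 0.4474 -0.1577  0.023 ] [177.05   1.08 -81.76] J7 -143 F [ 0.5  0.5 -0.3] grip 0.0451 0.0
  turn z 0.325 rad; shift x -0.0423 y 0.0199 z 0.0205 tilt fix about tool x,y ~ [-0.0515  0.    ]
```

Emit:
play_rows --steps '[[[0, 0, -0.03, 0, 0, 0, 0.045], [0, 0, -0.03, 0, 0, -0.149, 0.045], [0, 0, 0, 0, 0, -0.149, 0.045], [0, 0, 0, 0, 0, -0.149, 0.045], [0, 0, 0, 0, 0, -0.149, 0.045], [0, 0, 0, 0, 0, -0.149, 0.045], [0, 0, 0, 0, 0, -0.149, 0.045], [0, 0, 0, 0, 0, -0.149, 0.045], [0, 0, 0, 0, 0, -0.149, 0.045], [0, 0, 0, 0, 0, -0.149, 0.045], [0, 0, 0, 0, 0, -0.149, 0.045], [0, 0, 0, 0, 0, -0.149, 0.045]]]'

```text
time_s: 19.2
tool_pos: [0.453, -0.157, 0.0836]
tool_rot: [-178.8, 2.8, 12.8]
force: [-0.1, 0.2, 0.2]
grip_width: 0.0451
grasp_force: 0.0
```

Emit:
play_rows --steps '[[[0, 0, 0, 0, 0, -0.149, 0.045], [0, 0, 0, 0, 0, -0.149, 0.045], [0, 0, 0, 0, 0, -0.149, 0.045], [0, 0, 0, 0, 0, -0.149, 0.045], [0, 0, 0, 0, 0, -0.149, 0.045], [0, 0, 0, 0, 0, -0.149, 0.045], [0, 0, 0, 0, 0, -0.149, 0.045], [0, 0, 0, 0, 0, 0, 0.045], [0, 0, 0, 0, 0, 0, 0.045]]]'

```text
time_s: 20.1
tool_pos: [0.4525, -0.1575, 0.0836]
tool_rot: [-177.0, 0.4, 72.0]
force: [-0.1, -0.6, 0.1]
grip_width: 0.0447
grasp_force: 0.0
```

```bash
cat >> h.py <<'E'
def lev():
    """rotation vector in tool axes that makes the tool point straight down"""
    Rm=R.from_euler("xyz",get_obs()["tool_rot"],degrees=True).as_matrix(); z=Rm[:,2]; w=np.cross(z,[0,0,-1])
    print("level: turn",np.round(Rm.T@w,4))
E
python3 - <<'E'
from h import *
go(.4355,-.1125,.0025,79.6); lev(); print(np.round(get_obs()["qpos"],1))
E
```

```text
t 20.1 at [ 0.4525 -0.1575  0.0836] [-176.98    0.36   71.95] J7 2 F [-0.1 -0.6  0.1] grip 0.0447 0.0
  turn z -0.133 rad; shift x 0.0412 y -0.0249 z 0.0811 tilt fix about tool x,y ~ [0.0528 0.    ]
level: turn [-0.0528  0.0063 -0.    ]
[-18.5   7.5  36.7 114.9  -4.6  62.3   2.3]
```

Emit:
play_rows --steps '[[[0, 0, 0, -0.0528, 0.0063, 0, 0.045], [0, 0, 0, 0, 0, -0.133, 0.045], [0.0103, -0.0062, 0.01, 0, 0, 0, 0.045], [0.0103, -0.0062, 0.01, 0, 0, 0, 0.045], [0.0103, -0.0062, 0.01, 0, 0, 0, 0.045], [0.0103, -0.0062, 0.01, 0, 0, 0, 0.045], [0, 0, 0, 0, 0, 0, 0.045], [0, 0, 0, 0, 0, 0, 0.045]]]'

```text
time_s: 20.9
tool_pos: [0.4347, -0.1129, 0.0435]
tool_rot: [-180.0, -0.0, 79.7]
force: [-0.6, 0.3, -0.2]
grip_width: 0.0449
grasp_force: 0.0
```

```bash
python3 - <<'E'
from h import *
go(.4355,-.1125,.0025,79.6); lev(); print(np.round(get_obs()["qpos"],1))
cam("scene")
for d in silhouettes("scene","copper_bar_0"): print(round(d["p"],2),d["extent"],blob("scene",d["pixels"],.006))
E
```

```text
t 20.9 at [ 0.4347 -0.1129  0.0435] [-179.97   -0.     79.71] J7 4 F [-0.6  0.3 -0.2] grip 0.0449 0.0
  turn z 0.002 rad; shift x 0.0005 y 0.0007 z 0.0410 tilt fix about tool x,y ~ [0.0005 0.    ]
level: turn [-0.0005 -0.     -0.    ]
[-21.6   4.1  34.  123.1  -2.8  53.6   3.7]
0.76 [324.0, 219.8, 351.7, 231.9] (array([ 0.58921332, -0.11299757]), np.float64(2.3545686672031536), array([86.33367157, 24.92788506]), array([ 0.58928729, -0.11273953]))
0.72 [372.9, 243.0, 400.1, 257.2] (array([ 0.43283808, -0.10703213]), np.float64(78.28736363522171), array([84.23356628, 25.03548813]), array([ 0.43286246, -0.10889522]))
0.55 [310.5, 224.4, 339.7, 241.0] (array([ 0.58824517, -0.06020886]), np.float64(5.059340307378818), array([85.87445068, 21.37029266]), array([ 0.58902692, -0.06045948]))
0.47 [335.6, 208.3, 361.6, 220.3] (array([ 0.58946793, -0.15976314]), np.float64(2.6530251404716694), array([75.63896942, 14.74101353]), array([ 0.59044446, -0.15976506]))
```

Emit:
play_rows --steps '[[[0.0005, 0.0005, 0.016, 0, 0, 0, 0.045], [0, 0, 0.015, 0, 0, 0, 0.045], [0, 0, 0.01, 0, 0, 0, 0.045], [0, 0, 0, 0, 0, 0, 0.045], [0, 0, 0, 0, 0, 0, 0.01], [0, 0, 0, 0, 0, 0, 0.01], [0, 0, 0, 0, 0, 0, 0.01], [0, 0, 0, 0, 0, 0, 0.01], [0, 0, 0, 0, 0, 0, 0.01], [0, 0, 0, 0, 0, 0, 0.01]]]' --force 30

```text
time_s: 22.0
tool_pos: [0.4356, -0.1127, 0.0031]
tool_rot: [180.0, -0.0, 79.7]
force: [-1.5, 0.6, 4.0]
grip_width: 0.0171
grasp_force: 30.0
```

Emit:
play_rows --steps '[[[0, 0, -0.022, 0, 0, 0, 0.01], [0, 0, -0.024, 0, 0, 0, 0.01], [0, 0, 0, 0, 0, 0.132, 0.01], [0, 0, 0, 0, 0, 0.132, 0.01], [0, 0, 0, 0, 0, 0.132, 0.01], [0, 0, 0, 0, 0, 0.132, 0.01], [0, 0, 0, 0, 0, 0.132, 0.01], [0, 0, 0, 0, 0, 0.132, 0.01], [0, 0, 0, 0, 0, 0.132, 0.01], [0, 0, 0, 0, 0, 0.132, 0.01], [0, 0, 0, 0, 0, 0.132, 0.01], [0, 0, 0, 0, 0, 0.132, 0.01]]]' --force 30

```text
time_s: 23.2
tool_pos: [0.4351, -0.1127, 0.0484]
tool_rot: [-180.0, 0.0, 3.7]
force: [-0.0, 0.6, -2.2]
grip_width: 0.0167
grasp_force: 30.0
```

```bash
python3 - <<'E'
from h import *
go(*jw(-.08,.085),.0155,4);lev()
E
```

```text
t 23.2 at [ 0.4351 -0.1127  0.0484] [-1.7998e+02  3.0000e-02  3.7400e+00] J7 -72 F [-0.   0.6 -2.2] grip 0.0167 30.0
  turn z -0.004 rad; shift x 0.1506 y -0.1007 z 0.0329 tilt fix about tool x,y ~ [0.0004 0.    ]
level: turn [-0.0004  0.0005  0.    ]
```

Emit:
play_rows --steps '[[[0.0301, -0.0201, 0, 0, 0, -0.004, 0.01], [0.0301, -0.0201, 0, 0, 0, 0, 0.01], [0.0301, -0.0201, 0, 0, 0, 0, 0.01], [0.0301, -0.0201, 0, 0, 0, 0, 0.01], [0.0301, -0.0201, 0, 0, 0, 0, 0.01], [0, 0, 0, 0, 0, 0, 0.01], [0, 0, 0, 0, 0, 0, 0.01]]]' --force 30

```text
time_s: 23.9
tool_pos: [0.5778, -0.001, 0.0479]
tool_rot: [180.0, 0.1, 4.4]
force: [0.0, -0.8, -1.6]
grip_width: 0.0169
grasp_force: 30.0
```

```bash
python3 - <<'E'
from h import *
go(*jw(-.08,.085),.016,4);lev()
E
```

```text
t 23.9 at [ 0.5778 -0.001   0.0479] [1.7997e+02 1.0000e-01 4.3900e+00] J7 -78 F [ 0.  -0.8 -1.6] grip 0.0169 30.0
  turn z 0.007 rad; shift x 0.0004 y 0.0009 z 0.0319 tilt fix about tool x,y ~ [-0.0006  0.    ]
level: turn [0.0006 0.0017 0.    ]
```

Emit:
play_rows --steps '[[[0, 0, 0.015, 0, 0, 0, 0.01], [0, 0, 0.012, 0, 0, 0, 0.01], [0, 0, 0.0045, 0, 0, 0, 0.01], [0, 0, 0, 0, 0, 0, 0.01]]]'

```text
time_s: 24.3
tool_pos: [0.5768, -0.0021, 0.0161]
tool_rot: [-180.0, 0.1, 4.2]
force: [-0.2, 0.7, -1.6]
grip_width: 0.0167
grasp_force: 30.0
```

Emit:
play_rows --steps '[[[0, 0, 0, 0, 0, 0, 0.032], [0, 0, 0, 0, 0, 0, 0.032], [0, 0, 0, 0, 0, 0, 0.032], [0, 0, -0.03, 0, 0, 0, 0.032], [0, 0, -0.04, 0, 0, 0, 0.045], [0, 0, -0.03, 0, 0, 0, 0.045], [-0.03, 0.03, 0, 0, 0, 0, 0.045], [-0.05, 0.03, 0, 0, 0, 0, 0.045], [-0.05, 0, 0, 0, 0, 0, 0.045], [0, 0, 0, 0, 0, 0, 0.045], [0, 0, 0, 0, 0, 0, 0.045]]]'

```text
time_s: 25.4
tool_pos: [0.4595, -0.0658, 0.1179]
tool_rot: [-179.8, -0.2, 4.3]
force: [0.3, -0.3, -0.4]
grip_width: 0.0451
grasp_force: 0.0
```

```bash
python3 - <<'E'
from h import *
cam("scene");cam("top")
for n in C:
  for d in silhouettes(n,"copper_bar_0"):
    if d["p"]>.3: print(n,round(d["p"],2),d["extent"],blob(n,d["pixels"],.016)[:3])
  for d in silhouettes(n,"drift")[:1]: print("drift",n,round(d["p"],2),d["extent"],blob(n,d["pixels"],.012))
print([np.round(jw(-.08,y),4) for y in (.085,.035,-.015,-.065)])
go(.392,.2385,.006,75.1); lev()
E
```

```text
scene 0.66 [326.8, 217.1, 352.3, 231.5] (array([ 0.58011615, -0.10295179]), np.float64(2.5774502997798834), array([82.83818054, 20.61112976]))
scene 0.6 [308.6, 220.9, 343.2, 242.1] (array([ 0.58098096, -0.0510774 ]), np.float64(2.111070164156729), array([89.78495026, 24.87520027]))
drift scene 0.76 [279.1, 316.5, 339.2, 356.8] (array([0.38948535, 0.23660074]), np.float64(75.24559831850509), array([164.57232666,  19.92527008]), array([0.38909335, 0.2349409 ]))
top 0.53 [378.7, 221.9, 391.1, 252.8] (array([ 0.5946527 , -0.15002039]), np.float64(4.1700262732973385), array([63.89571762, 20.55254745]))
top 0.5 [339.8, 223.8, 348.6, 249.3] (array([ 0.59821532, -0.04870647]), np.float64(1.0262679174281573), array([68.54399872, 20.02717972]))
top 0.5 [320.3, 226.9, 332.2, 261.0] (array([ 0.57719697, -0.0018919 ]), np.float64(4.374784887346152), array([84.55857849, 18.55214691]))
top 0.49 [363.4, 224.1, 370.7, 248.8] (array([ 0.59435107, -0.10274232]), np.float64(3.643921569391182), array([55.79927063, 19.93821907]))
drift top 0.97 [193.9, 307.9, 260.8, 334.7] (array([0.39286029, 0.23883968]), np.float64(75.11901211361216), array([164.17533875,  20.90419579]), array([0.39298474, 0.2385067 ]))
[array([ 0.5783, -0.0018]), array([ 0.5818, -0.0517]), array([ 0.5852, -0.1015]), array([ 0.5887, -0.1514])]
t 25.7 at [ 0.4608 -0.0661  0.1173] [179.94  -0.     4.32] J7 -81 F [-0.3  1.2  0.6] grip 0.0453 0.0
  turn z -1.235 rad; shift x 0.2767 y -0.1449 z 0.1113 tilt fix about tool x,y ~ [-0.001  0.   ]
level: turn [ 0.001 -0.     0.   ]
```

Emit:
play_rows --steps '[[[0, 0, 0, 0, 0, -0.1372, 0.045], [0, 0, 0, 0, 0, -0.1372, 0.045], [0, 0, 0, 0, 0, -0.1372, 0.045], [0, 0, 0, 0, 0, -0.1372, 0.045], [0, 0, 0, 0, 0, -0.1372, 0.045], [0, 0, 0, 0, 0, -0.1372, 0.045], [0, 0, 0, 0, 0, -0.1372, 0.045], [0, 0, 0, 0, 0, -0.1372, 0.045], [0, 0, 0, 0, 0, -0.1372, 0.045]]]'

```text
time_s: 26.6
tool_pos: [0.4604, -0.0662, 0.1171]
tool_rot: [-180.0, 0.0, 75.4]
force: [0.0, -0.4, 0.3]
grip_width: 0.0449
grasp_force: 0.0
```

Emit:
play_rows --steps '[[[0.0395, -0.0207, 0, 0, 0, 0, 0.045], [0.0395, -0.0207, 0, 0, 0, 0, 0.045], [0.0395, -0.0207, 0, 0, 0, 0, 0.045], [0.0395, -0.0207, 0, 0, 0, 0, 0.045], [0.0395, -0.0207, 0, 0, 0, 0, 0.045], [0.0395, -0.0207, 0, 0, 0, 0, 0.045], [0.0395, -0.0207, 0, 0, 0, 0, 0.045], [0, 0, 0.03, 0, 0, 0, 0.045], [0, 0, 0.03, 0, 0, 0, 0.045], [0, 0, 0, 0, 0, 0, 0.045], [0, 0, 0, 0, 0, 0, 0.045]]]'

```text
time_s: 27.7
tool_pos: [0.3913, 0.2382, 0.0572]
tool_rot: [-180.0, 0.1, 75.0]
force: [-0.7, 0.7, 0.3]
grip_width: 0.0451
grasp_force: 0.0
```

```bash
python3 - <<'E'
from h import *
go(.392,.2385,.006,75.1); lev(); print(np.round(get_obs()["qpos"],1))
E
```

```text
t 27.7 at [0.3913 0.2382 0.0572] [-1.7996e+02  7.0000e-02  7.5020e+01] J7 -48 F [-0.7  0.7  0.3] grip 0.0451 0.0
  turn z -0.001 rad; shift x 0.0005 y 0.0006 z 0.0512 tilt fix about tool x,y ~ [0.0007 0.    ]
level: turn [-0.0007  0.0012  0.    ]
[-49.5   3.9  15.4 120.7  -1.2  55.6 -48.5]
```

Emit:
play_rows --steps '[[[0, 0, 0.02, 0, 0, 0, 0.045], [0, 0, 0.02, 0, 0, 0, 0.045], [0, 0, 0.008, 0, 0, 0, 0.045], [0, 0, 0.003, 0, 0, 0, 0.045], [0, 0, 0, 0, 0, 0, 0.045], [0, 0, 0, 0, 0, 0, 0.01], [0, 0, 0, 0, 0, 0, 0.01], [0, 0, 0, 0, 0, 0, 0.01], [0, 0, 0, 0, 0, 0, 0.01], [0, 0, 0, 0, 0, 0, 0.01]]]' --force 45

```text
time_s: 28.7
tool_pos: [0.3912, 0.2386, 0.0067]
tool_rot: [-180.0, -0.0, 75.0]
force: [-2.2, 0.8, 3.5]
grip_width: 0.0172
grasp_force: 45.0
```

Emit:
play_rows --steps '[[[0, 0, 0, 0, 0, 0, 0.01], [0, 0, -0.03, 0, 0, 0, 0.01], [0, 0, -0.04, 0, 0, 0, 0.01], [0, 0, -0.03, 0, 0, 0, 0.01], [0, 0, 0, 0, 0, 0, 0.01], [0, 0, 0, 0, 0, 0, 0.01]]]' --force 45

```text
time_s: 29.3
tool_pos: [0.3906, 0.238, 0.1055]
tool_rot: [-180.0, 0.0, 75.0]
force: [1.0, 0.3, -5.5]
grip_width: 0.0173
grasp_force: 45.0
```

```bash
python3 - <<'E'
from h import *
go(*jw(-.225,-.065),.1,4); lev()
cam("scene");cam("top")
for n in C:
  for d in silhouettes(n,"drift")[:2]: print("drift",n,round(d["p"],2),d["extent"],blob(n,d["pixels"],.11))
E
```

```text
t 29.3 at [0.3906 0.238  0.1055] [-1.7996e+02  1.0000e-02  7.5040e+01] J7 -50 F [ 1.   0.3 -5.5] grip 0.0173 45.0
  turn z 1.240 rad; shift x 0.0255 y 0.4023 z 0.0055 tilt fix about tool x,y ~ [0.0007 0.    ]
level: turn [-0.0007  0.0003  0.    ]
drift scene 0.55 [280.9, 304.3, 306.8, 328.0] (array([0.40076302, 0.27810636]), np.float64(77.34914603581481), array([79.23219299, 22.82282639]), array([0.40087527, 0.27641837]))
drift top 0.7 [221.5, 320.2, 254.1, 338.1] (array([0.3781249 , 0.18860256]), np.float64(76.65641329945616), array([66.61444092, 20.47048569]), array([0.37841104, 0.18852496]))
```

Emit:
play_rows --steps '[[[-0.0357, 0.0199, 0, 0, 0, 0, 0.01], [-0.0357, 0.0199, 0, 0, 0, 0, 0.01], [-0.0357, 0.0199, 0, 0, 0, 0, 0.01], [-0.0357, 0.0199, 0, 0, 0, 0, 0.01], [-0.0357, 0.0199, 0, 0, 0, 0, 0.01], [-0.0357, 0.0199, 0, 0, 0, 0, 0.01], [0, 0, 0, 0, 0, 0.062, 0.01], [0, 0, 0, 0, 0, 0.124, 0.01], [0, 0, 0, 0, 0, 0.124, 0.01], [0, 0, 0, 0, 0, 0.124, 0.01], [0, 0, 0, 0, 0, 0.124, 0.01], [0, 0, 0, 0, 0, 0.124, 0.01]]]' --force 45

```text
time_s: 30.7
tool_pos: [0.4503, 0.0004, 0.105]
tool_rot: [-179.9, 0.1, 35.7]
force: [0.0, -0.3, -4.6]
grip_width: 0.0172
grasp_force: 45.0
```

Emit:
play_rows --steps '[[[0, 0, 0, 0, 0, 0.124, 0.01], [0, 0, 0, 0, 0, 0.124, 0.01], [0, 0, 0, 0, 0, 0.124, 0.01], [0, 0, 0, 0, 0, 0.124, 0.01], [0, 0, 0, 0, 0, 0.062, 0.01], [0, 0, 0, 0, 0, 0, 0.01], [0, 0, 0, 0, 0, 0, 0.01]]]' --force 45

```text
time_s: 31.4
tool_pos: [0.4506, 0.0005, 0.1055]
tool_rot: [180.0, 0.1, 4.1]
force: [0.1, 0.6, -4.7]
grip_width: 0.017
grasp_force: 45.0
```

```bash
python3 - <<'E'
from h import *
go(*jw(-.225,.085),.02,4); lev()
cam("scene");cam("top")
for n in C:
  for d in silhouettes(n,"drift")[:2]: print("drift",n,round(d["p"],2),d["extent"],blob(n,d["pixels"],.11))
u,v=312,300
a=C["top"]["frame"][v-90:v+60,u-75:u+75,::-1]; u,v=335,245; b=C["scene"]["frame"][v-75:v+75,u-75:u+75,::-1]
cv2.imwrite("pics/e.png",cv2.resize(np.hstack([a,b]),None,fx=2.6,fy=2.6,interpolation=cv2.INTER_CUBIC))
E
```

```text
t 31.4 at [0.4506 0.0005 0.1055] [1.7999e+02 9.0000e-02 4.0700e+00] J7 -90 F [ 0.1  0.6 -4.7] grip 0.017 45.0
  turn z 0.001 rad; shift x -0.0178 y 0.0111 z 0.0855 tilt fix about tool x,y ~ [-0.0001  0.    ]
level: turn [ 0.0001  0.0015 -0.    ]
drift scene 0.71 [363.6, 233.4, 385.9, 253.5] (array([ 0.40618833, -0.00393719]), np.float64(0.17478393878403153), array([85.74315643, 27.67656326]), array([ 0.40785419, -0.00377976]))
```

View pics/e.png

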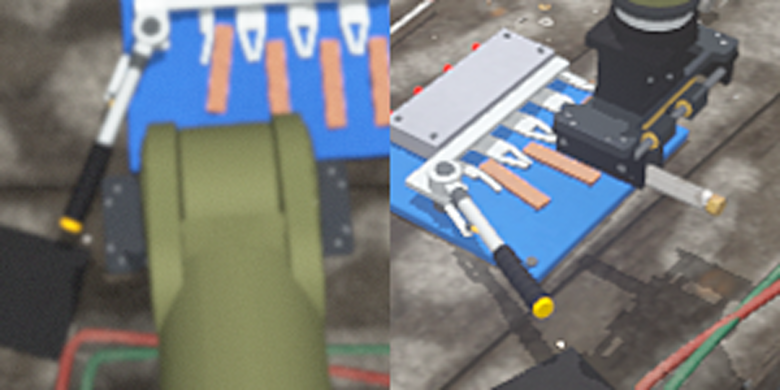

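Emit:
play_rows --steps '[[[-0.0178, 0.0111, 0.02, 0, 0, 0, 0.01], [0, 0, 0.03, 0, 0, 0, 0.01], [0, 0, 0.02, 0, 0, 0, 0.01], [0, 0, 0.01, 0, 0, 0, 0.01], [0, 0, 0.005, 0, 0, 0, 0.01], [0, 0, 0, 0, 0, 0, 0.01], [0, 0, 0, 0, 0, 0, 0.01]]]' --force 45

```text
time_s: 32.3
tool_pos: [0.4352, -0.0116, 0.0221]
tool_rot: [-180.0, -0.1, 4.0]
force: [-0.3, -0.5, -4.1]
grip_width: 0.017
grasp_force: 45.0
```

```bash
cat >> h.py <<'E'
def jp():
    o=get_obs(); t=np.array(o["tool_pos"]); c,s=np.cos(.0698),np.sin(.0698); d=t[:2]-[.664,-.081]
    f=np.array(o["force"]); print("t %.1f jig x %.1f y %.1f mm z %.1f"%(o["time_s"],1e3*(c*d[0]+s*d[1]),1e3*(-s*d[0]+c*d[1]),t[2]*1e3),"rot",np.round(o["tool_rot"],1),"F along jig %.1f %.1f z %.1f"%(c*f[0]+s*f[1],-s*f[0]+c*f[1],f[2]),"grip",round(o["grip_width"],4),round(o["grasp_force"],1))
E
python3 - <<'E'
from h import *
jp();lev()
E
```

```text
t 32.3 jig x -223.4 y 85.2 mm z 22.1 rot [-1.8e+02 -1.0e-01  4.0e+00] F along jig -0.4 -0.5 z -4.1 grip 0.017 45.0
level: turn [-0.0005 -0.0017  0.    ]
```

Emit:
play_rows --steps '[[[0, 0, 0.003, 0, 0, 0, 0.01], [0.008, 0, 0, 0, 0, 0, 0.01], [0.006, 0, 0, 0, 0, 0, 0.01], [0.005, 0, 0, 0, 0, 0, 0.01], [0.006, 0, 0, 0, 0, 0, 0.01], [0.008, 0, 0, 0, 0, 0, 0.01], [0.008, 0, 0, 0, 0, 0, 0.01], [0.008, 0, 0, 0, 0, 0, 0.01], [0.008, 0, 0, 0, 0, 0, 0.01], [0.008, 0, 0, 0, 0, 0, 0.01], [0.008, 0, 0, 0, 0, 0, 0.01], [0.005, 0, 0, 0, 0, 0, 0.01]]]' --force 45

```text
time_s: 33.5
tool_pos: [0.5076, -0.0076, 0.0166]
tool_rot: [180.0, 0.6, 3.9]
force: [-11.7, -3.6, -1.4]
grip_width: 0.017
grasp_force: 45.1
```

```bash
python3 - <<'E'
from h import *
jp();lev()
cam("top");cam("scene")
for n in C:
  for d in silhouettes(n,"copper_bar_0"): 
    if d["p"]>.3: print(n,round(d["p"],2),d["extent"],blob(n,d["pixels"],.018)[:3])
E
```

```text
t 33.5 jig x -150.9 y 84.1 mm z 16.6 rot [180.    0.6   3.9] F along jig -11.9 -2.8 z -1.4 grip 0.017 45.1
level: turn [0.0004 0.0109 0.    ]
top 0.62 [363.9, 222.4, 369.3, 250.1] (array([ 0.59833937, -0.10227315]), np.float64(4.513145306055833), array([57.26279831, 18.27106285]))
top 0.56 [381.5, 223.4, 390.0, 257.5] (array([ 0.58605135, -0.1498518 ]), np.float64(3.936727393727807), array([84.21661377, 18.67400551]))
top 0.42 [318.1, 211.6, 329.2, 225.1] (array([0.64345084, 0.00092627]), np.float64(169.34645691862997), array([34.99566269, 17.78574371]))
scene 0.47 [286.5, 225.6, 303.9, 239.1] (array([0.63775331, 0.00266778]), np.float64(170.5563836078031), array([53.33273697, 20.64832687]))
```

Emit:
play_rows --steps '[[[0, 0, 0, 0, 0, 0, 0.01], [0, 0, 0, 0, 0, 0, 0.01]]]'

```text
time_s: 33.9
tool_pos: [0.5084, -0.008, 0.0169]
tool_rot: [180.0, 0.5, 3.9]
force: [-7.2, -2.9, -3.0]
grip_width: 0.0172
grasp_force: 45.1
```

```bash
python3 - <<'E'
from h import *
jp();lev()
cam("top");cam("scene")
u,v=325,225
a=C["top"]["frame"][v-40:v+40,u-40:u+40,::-1]; u,v=300,230; b=C["scene"]["frame"][v-40:v+40,u-40:u+40,::-1]
cv2.imwrite("pics/f.png",cv2.resize(np.hstack([a,b]),None,fx=5,fy=5,interpolation=cv2.INTER_CUBIC))
E
```

```text
t 33.9 jig x -150.1 y 83.7 mm z 16.9 rot [180.    0.5   3.9] F along jig -7.4 -2.4 z -3.0 grip 0.0172 45.1
level: turn [ 0.0007  0.0081 -0.    ]
```

View pics/f.png

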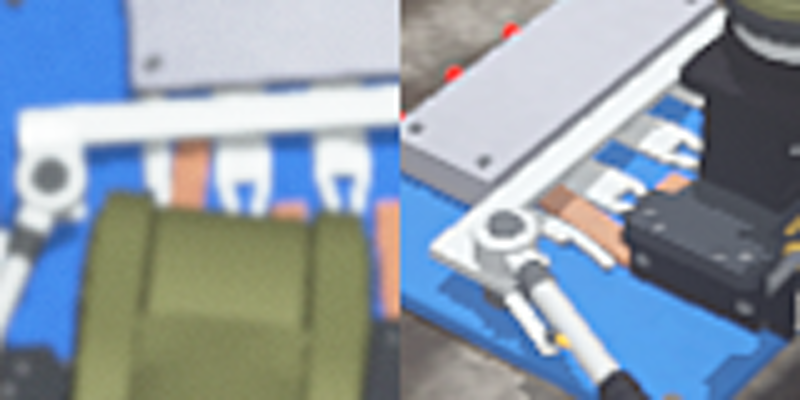

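Emit:
play_rows --steps '[[[-0.006, 0, 0, 0, 0, 0, 0.01], [-0.004, 0, -0.001, 0, 0, 0, 0.01], [0, -0.003, 0, 0, 0, 0, 0.01], [0.008, 0, 0, 0, 0, 0, 0.01], [0.002, 0.003, 0, 0, 0, 0, 0.01], [0.003, 0.003, 0, 0, 0, 0, 0.01], [0.003, 0, 0, 0, 0, 0, 0.01], [0.004, 0, 0, 0, 0, 0, 0.01], [0.004, 0, 0, 0, 0, 0, 0.01], [0, 0, 0, 0, 0, 0, 0.01]]]'

```text
time_s: 35.0
tool_pos: [0.5271, -0.0082, 0.0194]
tool_rot: [-180.0, -0.1, 4.0]
force: [-0.3, 0.8, -5.0]
grip_width: 0.0171
grasp_force: 45.0
```

```bash
python3 - <<'E'
from h import *
jp();lev()
cam("top")
for d in silhouettes("top","copper_bar_0"): 
    if d["p"]>.3: print(round(d["p"],2),d["extent"],blob("top",d["pixels"],.018)[:3])
E
```

```text
t 35.0 jig x -131.5 y 82.1 mm z 19.4 rot [-1.8e+02 -1.0e-01  4.0e+00] F along jig -0.3 0.8 z -5.0 grip 0.0171 45.0
level: turn [-0.0001 -0.0011  0.    ]
0.79 [379.3, 220.8, 391.4, 259.0] (array([ 0.58671111, -0.14947015]), np.float64(3.436866925257789), array([86.94380951, 21.34314156]))
```

Emit:
play_rows --steps '[[[0, 0, 0.0015, 0, 0, 0, 0.01], [0.002, 0, 0, 0, 0, 0, 0.01], [0.003, 0, 0, 0, 0, 0, 0.01], [0.003, 0, 0, 0, 0, 0, 0.01], [0.002, 0, 0, 0, 0, 0, 0.01], [0, 0, 0, 0, 0, 0, 0.01]]]'

```text
time_s: 35.7
tool_pos: [0.5367, -0.0076, 0.0178]
tool_rot: [-180.0, -0.0, 4.0]
force: [-0.3, 0.0, -3.9]
grip_width: 0.0173
grasp_force: 45.0
```

```bash
cat >> h.py <<'E'
def pins():
    """red tails behind the hood: per blob area, centroid, and nearest point in jig frame at z=.025"""
    c,s=np.cos(.0698),np.sin(.0698)
    for n in C:
        f=C[n]["frame"].astype(int); m=((f[...,0]>140)&(f[...,1]<90)&(f[...,2]<90)).astype(np.uint8)
        k,l,st,ce=cv2.connectedComponentsWithStats(m,connectivity=8)
        for i in range(1,k):
            if st[i,4]<3: continue
            p=plane(n,ce[i],.025)[:2]-[.664,-.081]; q=np.array([c*p[0]+s*p[1],-s*p[0]+c*p[1]])
            if .08<q[0]<.14 and -.1<q[1]<.12:
                a=l==i; w=np.clip(f[...,0]-f[...,1],0,None)
                print(n,"pin jig",np.round(q*1e3,1),"area",st[i,4],"rows",st[i,1],st[i,1]+st[i,3],"wsum",int((w*cv2.dilate(a.astype(np.uint8),np.ones((3,3)))).sum()))
E
python3 - <<'E'
from h import *
jp();cam("top");cam("scene");pins()
E
```

```text
t 35.7 jig x -121.9 y 82.1 mm z 17.8 rot [-180.   -0.    4.] F along jig -0.3 0.0 z -3.9 grip 0.0173 45.0
top pin jig [108.3 -19.1] area 24 rows 165 171 wsum 4614
top pin jig [107.7  30.8] area 28 rows 167 173 wsum 5037
top pin jig [105.1 -68.4] area 10 rows 166 169 wsum 3464
top pin jig [108.6  80.5] area 22 rows 168 174 wsum 4611
scene pin jig [105.5 -62.7] area 3 rows 187 189 wsum 1277
scene pin jig [106.1  38. ] area 4 rows 204 206 wsum 1536
scene pin jig [107.   86.5] area 5 rows 212 215 wsum 1694
```

```bash
python3 - <<'E'
from h import *
cam("top"); C["top"]["frame"]=cv2.imread("pics/top0.png")[...,::-1].copy(); n="top"
pins()
f=C[n]["frame"]; c,s=np.cos(.0698),np.sin(.0698)
white=(cv2.cvtColor(f,cv2.COLOR_RGB2HSV)[...,1]).astype(float)
# sample saturation along jig y lines at several x, rail height z=.017
for x in (-.04,-.03,-.02,-.012):
    ys=np.arange(-.09,.12,.0005); P=np.array([proj(n,(*jw(x,y),.017)) for y in ys]).astype(np.float32)
    g=cv2.remap(f.astype(np.float32),P[None,:,0],P[None,:,1],cv2.INTER_LINEAR)[0]
    w=np.clip(g[:,0]-90,0,None)  # red channel: blue bed low, white high
    print(x,[round(float((ys[k]*w[k]).sum()/w[k].sum()*1e3),1) for k in [(abs(ys-y0)<.023) for y0 in (.06,.01,-.04)]],"want 60 10 -40")
E
```

```text
top pin jig [108.6 -19. ] area 25 rows 165 171 wsum 4603
top pin jig [107.7  30.8] area 28 rows 167 173 wsum 5035
top pin jig [105.4 -68.1] area 11 rows 166 169 wsum 3508
top pin jig [108.6  80.5] area 22 rows 168 174 wsum 4622
-0.04 [57.7, 7.7, -42.3] want 60 10 -40
-0.03 [57.7, 7.4, -42.4] want 60 10 -40
-0.02 [57.6, 7.2, -42.9] want 60 10 -40
-0.012 [56.9, 7.2, -42.6] want 60 10 -40
```

```bash
sed -i 's/J=(.664,-.081,.0698)/J=(.664,-.0838,.060)/; s/np.cos(.0698),np.sin(.0698)/np.cos(.060),np.sin(.060)/; s/-\[.664,-.081\]/-[.664,-.0838]/' h.py; python3 - <<'E'
from h import *
jp()
E
```

```text
t 35.9 jig x -122.7 y 83.8 mm z 17.9 rot [-180.   -0.    4.] F along jig 0.1 -0.3 z -4.3 grip 0.0171 45.0
```

Emit:
play_rows --steps '[[[0, 0, 0, 0, 0, 0.01, 0.01], [0.002, 0, 0, 0, 0, 0, 0.01], [0.002, 0, 0, 0, 0, 0, 0.01], [0.002, 0, 0, 0, 0, 0, 0.01], [0.002, 0, 0, 0, 0, 0, 0.01], [0, 0, 0, 0, 0, 0, 0.01]]]'

```text
time_s: 36.45
tool_pos: [0.5436, -0.0073, 0.0174]
tool_rot: [-180.0, 0.1, 3.4]
force: [-3.5, -0.3, -3.7]
grip_width: 0.0172
grasp_force: 45.0
```

```bash
python3 - <<'E'
from h import *
jp();cam("top");pins()
E
```

```text
t 36.5 jig x -115.6 y 83.6 mm z 17.4 rot [-1.8e+02  1.0e-01  3.4e+00] F along jig -3.5 -0.1 z -3.7 grip 0.0172 45.0
top pin jig [109.  -15.1] area 25 rows 165 171 wsum 4619
top pin jig [114.   83.6] area 17 rows 166 171 wsum 4183
top pin jig [107.7  34.9] area 29 rows 167 173 wsum 5059
top pin jig [105.9 -64.6] area 10 rows 166 169 wsum 3460
```

Emit:
play_rows --steps '[[[0.0015, 0, 0, 0, 0, 0, 0.01], [0.001, 0, 0, 0, 0, 0, 0.01], [0, 0, 0, 0, 0, 0, 0.01]]]'

```text
time_s: 36.8
tool_pos: [0.5438, -0.0073, 0.0167]
tool_rot: [-180.0, 0.3, 3.4]
force: [-6.9, -2.2, -2.8]
grip_width: 0.017
grasp_force: 45.0
```

```bash
python3 - <<'E'
from h import *
jp();cam("top");pins()
E
```

```text
t 36.8 jig x -115.4 y 83.6 mm z 16.7 rot [-180.     0.3    3.4] F along jig -7.0 -1.8 z -2.8 grip 0.017 45.0
top pin jig [108.4 -15.1] area 25 rows 165 171 wsum 4677
top pin jig [114.   83.6] area 17 rows 166 171 wsum 4168
top pin jig [107.7  34.9] area 29 rows 167 173 wsum 5066
top pin jig [105.9 -64.6] area 10 rows 166 169 wsum 3478
```

Emit:
play_rows --steps '[[[-0.01, 0, 0, 0, 0, 0, 0.01], [-0.02, 0, -0.002, 0, 0, 0, 0.01], [-0.03, 0, 0, 0, 0, 0, 0.01], [-0.03, 0, -0.02, 0, 0, 0, 0.01], [-0.014, 0.023, 0, 0, 0, 0, 0.01], [0, 0.023, 0, 0, 0, 0, 0.01], [0, 0, 0, 0, 0, 0, 0.01], [0, 0, 0.015, 0, 0, 0, 0.01], [0, 0, 0.006, 0, 0, 0, 0.01], [0, 0, 0, 0, 0, 0, 0.01]]]'

```text
time_s: 37.85
tool_pos: [0.4451, -0.0587, 0.0182]
tool_rot: [-180.0, 0.1, 3.4]
force: [-0.7, 0.4, -5.0]
grip_width: 0.017
grasp_force: 45.0
```

```bash
python3 - <<'E'
from h import *
jp();lev();cam("top");cam("scene");pins()
for n in C:
  for d in silhouettes(n,"copper_bar_0"): 
    if d["p"]>.3: print(n,round(d["p"],2),d["extent"],blob(n,d["pixels"],.018)[:3])
E
```

```text
t 37.9 jig x -217.0 y 38.2 mm z 18.2 rot [-1.8e+02  1.0e-01  3.4e+00] F along jig -0.7 0.4 z -5.0 grip 0.017 45.0
level: turn [-0.0003  0.0009 -0.    ]
top pin jig [109.3 -14.9] area 24 rows 165 171 wsum 4509
top pin jig [114.   83.6] area 17 rows 166 171 wsum 4110
top pin jig [107.5  34.7] area 28 rows 167 173 wsum 5046
top pin jig [106.3 -63.9] area 10 rows 166 169 wsum 3453
scene pin jig [106.3 -58.9] area 3 rows 187 189 wsum 1265
scene pin jig [105.9  41.8] area 4 rows 204 206 wsum 1520
scene pin jig [109.4  91. ] area 11 rows 212 215 wsum 2883
top 0.72 [378.6, 223.4, 393.5, 255.0] (array([ 0.58481696, -0.14963374]), np.float64(4.465682737634097), array([81.27601624, 18.23601913]))
top 0.67 [342.4, 224.6, 350.7, 257.0] (array([ 0.58264295, -0.05065265]), np.float64(3.12126129835994), array([84.00923157, 18.70881271]))
top 0.58 [361.1, 222.4, 370.8, 261.0] (array([ 0.58404348, -0.10341853]), np.float64(4.4019159591781545), array([84.68431854, 18.97612381]))
top 0.46 [131.3, 233.3, 188.3, 245.2] (array([0.59173723, 0.4087203 ]), np.float64(81.65620766064511), array([142.21360779,  18.98216629]))
scene 0.58 [311.4, 224.8, 340.0, 240.8] (array([ 0.57922743, -0.04929284]), np.float64(2.4596305878749263), array([84.75971985, 27.71543694]))
scene 0.49 [325.0, 218.9, 348.8, 228.1] (array([ 0.58397121, -0.10219065]), np.float64(6.19422309615544), array([77.85483551, 23.72008896]))
```

Emit:
play_rows --steps '[[[0.01, 0, 0.0005, 0, 0, 0, 0.01], [0.004, 0, 0, 0, 0, 0, 0.01], [0.006, 0.0005, 0, 0, 0, 0, 0.01], [0.008, 0.0005, 0, 0, 0, 0, 0.01], [0.008, 0.0007, 0, 0, 0, 0, 0.01], [0.008, 0.0007, 0, 0, 0, 0, 0.01], [0.008, 0.0007, 0, 0, 0, 0, 0.01], [0.008, 0.0003, 0, 0, 0, 0, 0.01], [0.008, 0, 0, 0, 0, 0, 0.01], [0.008, 0, 0, 0, 0, 0, 0.01], [0.008, 0, 0, 0, 0, 0, 0.01], [0, 0, 0, 0, 0, 0, 0.01]]]'

```text
time_s: 39.25
tool_pos: [0.5313, -0.0573, 0.0185]
tool_rot: [180.0, -0.1, 3.4]
force: [0.6, -0.2, -4.1]
grip_width: 0.017
grasp_force: 45.0
```

```bash
python3 - <<'E'
from h import *
jp()
E
```

```text
t 39.2 jig x -130.8 y 34.4 mm z 18.5 rot [ 1.8e+02 -1.0e-01  3.4e+00] F along jig 0.6 -0.2 z -4.1 grip 0.017 45.0
```

No jam. On to the stop.

Emit:
play_rows --steps '[[[0.003, 0, 0.0005, 0, 0, 0, 0.01], [0.003, 0, 0, 0, 0, 0, 0.01], [0.003, 0, 0, 0, 0, 0, 0.01], [0.002, 0, 0, 0, 0, 0, 0.01], [0.002, 0, 0, 0, 0, 0, 0.01], [0.002, 0, 0, 0, 0, 0, 0.01], [0.001, 0, 0, 0, 0, 0, 0.01], [0, 0, 0, 0, 0, 0, 0.01]]]'

```text
time_s: 40.05
tool_pos: [0.5459, -0.0565, 0.0178]
tool_rot: [-180.0, -0.0, 3.4]
force: [-0.3, 0.5, -3.9]
grip_width: 0.0172
grasp_force: 45.0
```

```bash
python3 - <<'E'
from h import *
jp();cam("top");pins()
E
```

```text
t 40.0 jig x -116.3 y 34.3 mm z 17.8 rot [-180.    -0.     3.4] F along jig -0.3 0.5 z -3.9 grip 0.0172 45.0
top pin jig [113.5  34.6] area 25 rows 165 170 wsum 4881
top pin jig [108.7 -15.2] area 24 rows 165 171 wsum 4614
top pin jig [113.6  83.8] area 16 rows 167 171 wsum 4037
top pin jig [105.9 -64.6] area 10 rows 166 169 wsum 3474
```

Emit:
play_rows --steps '[[[0.0015, 0, 0, 0, 0, 0, 0.01], [0.0015, 0, 0, 0, 0, 0, 0.01], [0, 0, 0, 0, 0, 0, 0.01]]]'

```text
time_s: 40.4
tool_pos: [0.5467, -0.0565, 0.0171]
tool_rot: [-180.0, 0.2, 3.4]
force: [-4.6, -0.0, -3.7]
grip_width: 0.0169
grasp_force: 45.0
```

```bash
python3 - <<'E'
from h import *
jp();cam("top");pins()
E
```

```text
t 40.4 jig x -115.4 y 34.3 mm z 17.1 rot [-180.     0.2    3.4] F along jig -4.6 0.3 z -3.7 grip 0.0169 45.0
top pin jig [114.4  34.5] area 27 rows 164 170 wsum 5059
top pin jig [108.7 -15.2] area 24 rows 165 171 wsum 4621
top pin jig [113.6  83.5] area 17 rows 166 171 wsum 4161
top pin jig [106.3 -64.3] area 11 rows 166 169 wsum 3515
```

Emit:
play_rows --steps '[[[0.001, 0, 0, 0, 0, 0, 0.01], [-0.01, 0, 0, 0, 0, 0, 0.01], [-0.02, 0, -0.002, 0, 0, 0, 0.01], [-0.03, 0, 0, 0, 0, 0, 0.01], [-0.03, 0, -0.02, 0, 0, 0, 0.01], [-0.014, 0.024, 0, 0, 0, 0, 0.01], [0, 0.0245, 0, 0, 0, 0, 0.01], [0, 0, 0, 0, 0, 0, 0.01], [0, 0, 0.015, 0, 0, 0, 0.01], [0, 0, 0.006, 0, 0, 0, 0.01], [0, 0, 0, 0, 0, 0, 0.01]]]'

```text
time_s: 41.55
tool_pos: [0.448, -0.1105, 0.0181]
tool_rot: [-180.0, 0.1, 3.4]
force: [0.6, -0.4, -4.3]
grip_width: 0.0167
grasp_force: 45.0
```

```bash
python3 - <<'E'
from h import *
jp();lev();cam("top");cam("scene");pins()
for n in C:
  for d in silhouettes(n,"copper_bar_0"): 
    if d["p"]>.3: print(n,round(d["p"],2),d["extent"],blob(n,d["pixels"],.018)[:3])
E
```

```text
t 41.5 jig x -217.2 y -13.7 mm z 18.1 rot [-1.8e+02  1.0e-01  3.4e+00] F along jig 0.6 -0.4 z -4.3 grip 0.0167 45.0
level: turn [-0.0004  0.0013  0.    ]
top pin jig [114.3  34.7] area 26 rows 164 170 wsum 5073
top pin jig [108.7 -15.2] area 24 rows 165 171 wsum 4624
top pin jig [114.   83.6] area 17 rows 166 171 wsum 4123
top pin jig [105.9 -64.2] area 9 rows 166 169 wsum 3425
scene pin jig [106.3 -58.9] area 3 rows 187 189 wsum 1261
scene pin jig [109.6  41.7] area 9 rows 203 206 wsum 2636
scene pin jig [109.4  91. ] area 11 rows 212 215 wsum 2882
top 0.58 [319.0, 201.9, 330.3, 228.1] (array([0.64806939, 0.00096601]), np.float64(1.8693745784941314), array([59.28300095, 20.18082809]))
top 0.53 [379.0, 223.4, 389.4, 258.5] (array([ 0.58639306, -0.14995859]), np.float64(3.823694964837273), array([84.15661621, 18.30921173]))
scene 0.65 [325.5, 217.0, 353.3, 230.3] (array([ 0.58144665, -0.10130875]), np.float64(2.2985732945292057), array([82.98622894, 22.02489471]))
scene 0.57 [303.2, 218.4, 316.0, 228.3] (array([ 0.63779298, -0.05037133]), np.float64(2.337693863428882), array([39.05910873, 21.47912788]))
scene 0.57 [333.7, 207.9, 361.9, 222.4] (array([ 0.59005351, -0.14778176]), np.float64(2.4882038542732516), array([69.59818268, 28.09726524]))
scene 0.4 [289.3, 230.1, 302.8, 235.7] (array([0.63998758, 0.00296002]), np.float64(174.77496367173123), array([38.65283966, 14.69737148]))
```

Lane 2, same stroke with a little lateral drift to −y.

Emit:
play_rows --steps '[[[0.01, 0, 0.0005, 0, 0, 0, 0.01], [0.004, 0, 0, 0, 0, 0, 0.01], [0.006, 0.0003, 0, 0, 0, 0, 0.01], [0.008, 0.0004, 0, 0, 0, 0, 0.01], [0.008, 0.0004, 0, 0, 0, 0, 0.01], [0.008, 0.0004, 0, 0, 0, 0, 0.01], [0.008, 0.0003, 0, 0, 0, 0, 0.01], [0.008, 0, 0, 0, 0, 0, 0.01], [0.008, 0, 0, 0, 0, 0, 0.01], [0.008, 0, 0, 0, 0, 0, 0.01], [0.008, 0, 0, 0, 0, 0, 0.01], [0, 0, 0, 0, 0, 0, 0.01]]]'

```text
time_s: 42.95
tool_pos: [0.5344, -0.1075, 0.0185]
tool_rot: [180.0, -0.1, 3.4]
force: [0.1, 0.2, -4.1]
grip_width: 0.017
grasp_force: 45.0
```

```bash
python3 - <<'E'
from h import *
jp()
E
```

```text
t 43.0 jig x -130.8 y -15.9 mm z 18.5 rot [ 1.8e+02 -1.0e-01  3.4e+00] F along jig 0.1 0.2 z -4.1 grip 0.017 45.0
```

Emit:
play_rows --steps '[[[0.003, 0, 0.0005, 0, 0, 0, 0.01], [0.003, 0, 0, 0, 0, 0, 0.01], [0.003, 0, 0, 0, 0, 0, 0.01], [0.002, 0, 0, 0, 0, 0, 0.01], [0.002, 0, 0, 0, 0, 0, 0.01], [0.002, 0, 0, 0, 0, 0, 0.01], [0.0015, 0, 0, 0, 0, 0, 0.01], [0.0015, 0, 0, 0, 0, 0, 0.01], [0.0015, 0, 0, 0, 0, 0, 0.01], [0, 0, 0, 0, 0, 0, 0.01]]]'

```text
time_s: 43.95
tool_pos: [0.5496, -0.1067, 0.0168]
tool_rot: [-179.9, 0.3, 3.4]
force: [-6.5, -1.0, -3.7]
grip_width: 0.0173
grasp_force: 45.0
```

```bash
python3 - <<'E'
from h import *
jp();cam("top");pins()
E
```

```text
t 44.0 jig x -115.5 y -16.0 mm z 16.8 rot [-179.9    0.3    3.4] F along jig -6.5 -0.6 z -3.7 grip 0.0173 45.0
top pin jig [114.3  34.7] area 26 rows 164 170 wsum 5073
top pin jig [113.2 -14.9] area 22 rows 164 169 wsum 4618
top pin jig [113.9  83.3] area 16 rows 166 171 wsum 4088
top pin jig [105.9 -64.2] area 9 rows 166 169 wsum 3411
```

Emit:
play_rows --steps '[[[0, 0, 0, 0, 0, 0, 0.01], [-0.01, 0, 0, 0, 0, 0, 0.01], [-0.02, 0, -0.002, 0, 0, 0, 0.01], [-0.03, 0, 0, 0, 0, 0, 0.01], [-0.03, 0, -0.02, 0, 0, 0, 0.01], [-0.014, 0.024, 0, 0, 0, 0, 0.01], [0, 0.0235, 0, 0, 0, 0, 0.01], [0, 0, 0, 0, 0, 0, 0.01], [0, 0, 0.015, 0, 0, 0, 0.01], [0, 0, 0.006, 0, 0, 0, 0.01], [0, 0, 0, 0, 0, 0, 0.01]]]'

```text
time_s: 45.1
tool_pos: [0.4503, -0.1596, 0.018]
tool_rot: [-180.0, 0.1, 3.4]
force: [-0.9, -0.2, -4.6]
grip_width: 0.0171
grasp_force: 45.0
```

```bash
python3 - <<'E'
from h import *
jp();lev()
E
```

```text
t 45.1 jig x -217.8 y -62.8 mm z 18.0 rot [-1.8e+02  1.0e-01  3.4e+00] F along jig -0.9 -0.2 z -4.6 grip 0.0171 45.0
level: turn [-0.0007  0.0015  0.    ]
```

Emit:
play_rows --steps '[[[0.01, 0, 0.0005, 0, 0, 0, 0.01], [0.004, 0, 0, 0, 0, 0, 0.01], [0.006, 0.0004, 0, 0, 0, 0, 0.01], [0.008, 0.0005, 0, 0, 0, 0, 0.01], [0.008, 0.0006, 0, 0, 0, 0, 0.01], [0.008, 0.0006, 0, 0, 0, 0, 0.01], [0.008, 0.0005, 0, 0, 0, 0, 0.01], [0.008, 0, 0, 0, 0, 0, 0.01], [0.008, 0, 0, 0, 0, 0, 0.01], [0.008, 0, 0, 0, 0, 0, 0.01], [0.008, 0, 0, 0, 0, 0, 0.01], [0, 0, 0, 0, 0, 0, 0.01]]]'

```text
time_s: 46.3
tool_pos: [0.5368, -0.1575, 0.0184]
tool_rot: [180.0, -0.1, 3.5]
force: [-0.2, 0.5, -4.3]
grip_width: 0.0172
grasp_force: 45.0
```

```bash
python3 - <<'E'
from h import *
jp()
E
```

```text
t 46.3 jig x -131.3 y -65.9 mm z 18.4 rot [ 1.8e+02 -1.0e-01  3.5e+00] F along jig -0.1 0.5 z -4.3 grip 0.0172 45.0
```

Emit:
play_rows --steps '[[[0.003, 0, 0.0005, 0, 0, 0, 0.01], [0.003, 0, 0, 0, 0, 0, 0.01], [0.003, 0, 0, 0, 0, 0, 0.01], [0.002, 0, 0, 0, 0, 0, 0.01], [0.002, 0, 0, 0, 0, 0, 0.01], [0.002, 0, 0, 0, 0, 0, 0.01], [0.0015, 0, 0, 0, 0, 0, 0.01], [0.0015, 0, 0, 0, 0, 0, 0.01], [0.0015, 0, 0, 0, 0, 0, 0.01], [0, 0, 0, 0, 0, 0, 0.01]]]'

```text
time_s: 47.3
tool_pos: [0.5524, -0.1567, 0.017]
tool_rot: [-179.9, 0.2, 3.4]
force: [-4.2, -0.1, -3.1]
grip_width: 0.0172
grasp_force: 45.0
```

```bash
python3 - <<'E'
from h import *
jp();cam("top");cam("scene");pins()
E
```

```text
t 47.3 jig x -115.7 y -66.1 mm z 17.0 rot [-179.9    0.2    3.4] F along jig -4.2 0.1 z -3.1 grip 0.0172 45.0
top pin jig [114.3  34.7] area 26 rows 164 170 wsum 5056
top pin jig [113.2 -14.9] area 22 rows 164 169 wsum 4630
top pin jig [111.8 -63.9] area 9 rows 164 167 wsum 3277
top pin jig [113.5  83.4] area 15 rows 167 171 wsum 4007
scene pin jig [109.  -57.3] area 8 rows 186 189 wsum 2431
scene pin jig [108.4  -7. ] area 7 rows 195 198 wsum 2256
scene pin jig [109.6  41.7] area 9 rows 203 206 wsum 2647
scene pin jig [109.1  90.4] area 12 rows 212 215 wsum 2897
```

Emit:
play_rows --steps '[[[0.0015, 0, 0, 0, 0, 0, 0.01], [0, 0, 0, 0, 0, 0, 0.01], [-0.01, 0, 0, 0, 0, 0, 0.01], [-0.02, 0, -0.002, 0, 0, 0, 0.01], [-0.03, 0, 0, 0, 0, 0, 0.01], [-0.03, 0, -0.02, 0, 0, 0, 0.01], [-0.01, 0, -0.03, 0, 0, 0, 0.01], [0, 0, -0.035, 0, 0, 0, 0.01], [0, -0.04, 0, 0, 0, 0, 0.01], [0, -0.04, 0, 0, 0, 0, 0.01], [0, -0.04, 0, 0, 0, 0, 0.01], [0, -0.04, 0, 0, 0, 0, 0.01]]]'

```text
time_s: 48.6
tool_pos: [0.4471, -0.0011, 0.1056]
tool_rot: [-179.9, -0.2, 3.4]
force: [0.7, 0.1, -5.0]
grip_width: 0.017
grasp_force: 45.0
```

Emit:
play_rows --steps '[[[0, 0, 0, 0, 0, -0.125, 0.01], [0, 0, 0, 0, 0, -0.125, 0.01], [0, 0, 0, 0, 0, -0.125, 0.01], [0, 0, 0, 0, 0, -0.125, 0.01], [0, 0, 0, 0, 0, -0.125, 0.01], [0, 0, 0, 0, 0, -0.125, 0.01], [0, 0, 0, 0, 0, -0.125, 0.01], [0, 0, 0, 0, 0, -0.125, 0.01], [0, 0, 0, 0, 0, -0.125, 0.01], [0, 0, 0, 0, 0, -0.125, 0.01], [0, 0, 0, 0, 0, 0, 0.01]]]'

```text
time_s: 49.7
tool_pos: [0.4471, -0.0027, 0.1051]
tool_rot: [179.9, -0.1, 75.0]
force: [-0.3, 0.2, -5.4]
grip_width: 0.0173
grasp_force: 45.0
```

```bash
python3 - <<'E'
from h import *
go(.394,.239,.0075,75.0);lev();cam("top");cam("scene");pins()
for n in C:
  for d in silhouettes(n,"tool_mat")[:1]: print(n,round(d["p"],2),d["extent"],blob(n,d["pixels"],.003))
E
```

```text
t 49.7 at [ 0.4471 -0.0027  0.1051] [ 1.7991e+02 -1.2000e-01  7.5020e+01] J7 -19 F [-0.3  0.2 -5.4] grip 0.0173 45.0
  turn z 0.000 rad; shift x 0.2197 y -0.1139 z 0.0976 tilt fix about tool x,y ~ [-0.0016  0.    ]
level: turn [ 0.0016 -0.002  -0.    ]
top pin jig [112.4 -63.9] area 10 rows 163 167 wsum 3483
top pin jig [114.3  34.7] area 26 rows 164 170 wsum 5014
top pin jig [113.2 -15.2] area 21 rows 164 169 wsum 4563
top pin jig [114.   83.6] area 17 rows 166 171 wsum 4090
scene pin jig [109.  -57.3] area 8 rows 186 189 wsum 2384
scene pin jig [108.4  -7. ] area 7 rows 195 198 wsum 2254
scene pin jig [109.6  41.7] area 9 rows 203 206 wsum 2641
scene pin jig [109.4  91. ] area 11 rows 212 215 wsum 2883
top 0.58 [171.3, 284.4, 271.2, 349.1] (array([0.40666282, 0.25246118]), np.float64(75.0542019842244), array([235.28120422, 112.85017395]), array([0.40738159, 0.25212166]))
scene 0.76 [246.8, 304.2, 357.5, 382.2] (array([0.40350605, 0.25698443]), np.float64(74.28812529896364), array([229.83888245, 111.75712585]), array([0.40391357, 0.25214116]))
```

Emit:
play_rows --steps '[[[0.0366, -0.019, 0, 0, 0, 0, 0.01], [0.0366, -0.019, 0, 0, 0, 0, 0.01], [0.0366, -0.019, 0, 0, 0, 0, 0.01], [0.0366, -0.019, 0, 0, 0, 0, 0.01], [0.0366, -0.019, 0, 0, 0, 0, 0.01], [0.0366, -0.019, 0, 0, 0, 0, 0.01], [0, 0, 0.03, 0, 0, 0, 0.01], [0, 0, 0.03, 0, 0, 0, 0.01], [0, 0, 0.02, 0, 0, 0, 0.01], [0, 0, 0, 0, 0, 0, 0.01], [0, 0, 0, 0, 0, 0, 0.01]]]'

```text
time_s: 51.0
tool_pos: [0.3936, 0.2389, 0.0252]
tool_rot: [180.0, -0.0, 75.0]
force: [0.4, 0.3, -4.0]
grip_width: 0.0168
grasp_force: 45.0
```

```bash
python3 - <<'E'
from h import *
go(.394,.239,.0075,75.0);lev()
E
```

```text
t 51.0 at [0.3936 0.2389 0.0252] [ 1.800e+02 -1.000e-02  7.498e+01] J7 -47 F [ 0.4  0.3 -4. ] grip 0.0168 45.0
  turn z -0.000 rad; shift x 0.0002 y 0.0004 z 0.0177 tilt fix about tool x,y ~ [-0.0001  0.    ]
level: turn [ 0.0001 -0.0002 -0.    ]
```

Emit:
play_rows --steps '[[[0, 0, 0.01, 0, 0, 0, 0.01], [0, 0, 0.006, 0, 0, 0, 0.01], [0, 0, 0.002, 0, 0, 0, 0.01], [0, 0, 0, 0, 0, 0, 0.01], [0, 0, 0, 0, 0, 0, 0.01]]]'

```text
time_s: 51.5
tool_pos: [0.3935, 0.239, 0.0071]
tool_rot: [180.0, -0.0, 75.0]
force: [0.0, -0.1, -5.0]
grip_width: 0.0169
grasp_force: 45.0
```

Emit:
play_rows --steps '[[[0, 0, 0, 0, 0, 0, 0.022], [0, 0, 0, 0, 0, 0, 0.03], [0, 0, 0, 0, 0, 0, 0.04], [0, 0, 0, 0, 0, 0, 0.04], [0, 0, -0.03, 0, 0, 0, 0.045], [0, 0, -0.04, 0, 0, 0, 0.045], [0, 0, -0.04, 0, 0, 0, 0.045], [0, 0, 0, 0, 0, 0, 0.045]]]'

```text
time_s: 52.3
tool_pos: [0.3969, 0.2414, 0.1226]
tool_rot: [179.6, -0.6, 75.0]
force: [0.2, -0.5, 1.0]
grip_width: 0.0446
grasp_force: 0.0
```

```bash
python3 - <<'E'
from h import *
ax=np.array(jw(-.02,.155)); print("axis",ax)
cam("top");cam("scene");pins()
for n in C:
  for d in silhouettes(n,"drift")[:1]: print("drift",n,round(d["p"],2),d["extent"],blob(n,d["pixels"],.012))
  for d in silhouettes(n,"wrench_grip")[:1]:
    m=d["pixels"]; f=C[n]["frame"].astype(int); blk=m&(f.max(2)<70); yel=(f[...,0]>150)&(f[...,1]>120)&(f[...,2]<90)&(cv2.dilate(m.astype(np.uint8),np.ones((9,9)))>0)
    print(n,round(d["p"],2),d["extent"],"black",blob(n,blk,.048) if blk.sum()>9 else "", "yellow",plane(n,cent(yel),.048), [np.degrees(np.arctan2(*(plane(n,cent(k),.048)[:2]-ax)[::-1])) for k in (blk,yel)],[np.linalg.norm(plane(n,cent(k),.048)[:2]-ax) for k in (blk,yel)])
g=ax+.155*np.array([np.cos(np.radians(157.5)),np.sin(np.radians(157.5))]); print(g)
go(*g,.1,157.5)
E
```

```text
axis [0.63474157 0.0697218 ]
top pin jig [112.4 -63.9] area 10 rows 163 167 wsum 3498
top pin jig [114.3  34.7] area 26 rows 164 170 wsum 5047
top pin jig [113.2 -14.9] area 22 rows 164 169 wsum 4631
top pin jig [113.9  83.3] area 16 rows 166 171 wsum 4079
scene pin jig [108.4  -7. ] area 7 rows 195 198 wsum 2330
scene pin jig [109.4  41. ] area 10 rows 203 206 wsum 2779
scene pin jig [109.1  90.4] area 12 rows 212 215 wsum 2969
drift top 0.86 [213.9, 314.1, 261.2, 332.9] (array([0.38615674, 0.20706208]), np.float64(74.95449664966063), array([106.93817902,  19.72453499]), array([0.38693707, 0.21116687]))
top 0.69 [380.4, 205.8, 389.0, 222.7] black  yellow [nan nan nan] [np.float64(nan), np.float64(nan)] [np.float64(nan), np.float64(nan)]
drift scene 0.9 [280.4, 318.4, 341.8, 359.5] (array([0.39202904, 0.23762586]), np.float64(75.25806304907283), array([167.66665649,  20.64725113]), array([0.39168726, 0.23584384]))
scene 0.22 [246.4, 308.6, 360.1, 384.8] black (array([0.35566259, 0.29269634]), np.float64(82.13698130332025), array([215.98413086, 103.30995941]), array([0.3801265 , 0.28068127])) yellow [0.34612295 0.18916044 0.048     ] [np.float64(141.30073400544072), np.float64(157.51882973500227)] [np.float64(0.3576714253841721), np.float64(0.3123560412911037)]
[0.49154024 0.12903774]
t 52.6 at [0.3925 0.2382 0.1155] [-1.7991e+02  1.1000e-01  7.5030e+01] J7 -50 F [ 0.1  0.2 -0.5] grip 0.0448 0.0
  turn z -1.439 rad; shift x -0.1333 y -0.0629 z 0.0155 tilt fix about tool x,y ~ [0.0015 0.    ]h.py:25: RuntimeWarning: Mean of empty slice.
  v,u=np.nonzero(mask); return np.array([u.mean(),v.mean()])
  ret = ret.dtype.type(ret / rcount)
```

```bash
python3 - <<'E'
from h import *
cam("top");cam("scene"); ax=np.array(jw(-.02,.155)); u={}
for n in C:
    f=cv2.imread(f"pics/{n}0.png")[...,::-1]; C[n]["frame"]=f.copy(); hsv=cv2.cvtColor(f,cv2.COLOR_RGB2HSV)
    m=(hsv[...,0]>18)&(hsv[...,0]<32)&(hsv[...,1]>170)&(hsv[...,2]>120); r=np.zeros_like(m)
    x0,y0=(264,296) if n=="top" else (319,289); r[y0-8:y0+9,x0-8:x0+9]=1; u[n]=cent(m&r); print(n,u[n],(m&r).sum(),plane(n,u[n],.048))
p,g=tri("top",u["top"],"scene",u["scene"]); print("cap",p,g,"r",np.linalg.norm(p[:2]-ax),"ang",np.degrees(np.arctan2(*(p[:2]-ax)[::-1])))
# screw: dark nut centre in top
for v0,nm in (((250+180/4,150+280/4),"screw"),):
    print(nm,plane("top",v0,.048),plane("top",v0,.03),"vs",ax)
for r in (.12,.155,.19):
    for a in (157.5,):
        q=np.r_[ax+r*np.array([np.cos(np.radians(a)),np.sin(np.radians(a))]),.048]; print(r,[proj(n,q).round(1) for n in C],[C[n]["frame"][int(proj(n,q)[1]),int(proj(n,q)[0])] for n in C])
# dark/handle centre line: scan perpendicular profile in top at several r
f=C["top"]["frame"].astype(np.float32)
for r in (.13,.14,.155,.17,.18):
    aa=np.radians(np.arange(147,168,.5)); P=np.array([proj("top",(ax[0]+r*np.cos(a),ax[1]+r*np.sin(a),.05)) for a in aa]).astype(np.float32)
    g=cv2.remap(f,P[None,:,0],P[None,:,1],cv2.INTER_LINEAR)[0].mean(1); k=g<55; print(r,np.degrees(aa[k]).round(1)[[0,-1]] if k.any() else g.round(0))
E
```

```text
top [263.86206897 296.10344828] 29 [0.44976623 0.14360457 0.048     ]
scene [318.22222222 287.73333333] 45 [0.45075049 0.14140003 0.048     ]
cap [0.44954796 0.14320393 0.05027693] 0.0003673889249002381 r 0.19923929132516968 ang 158.35754284699243
screw [0.6339978  0.06933814 0.048     ] [0.63769294 0.07041798 0.03      ] vs [0.63474157 0.0697218 ]
0.12 [array([275.8, 265. ]), array([301.2, 267.3])] [array([95, 98, 99], dtype=uint8), array([59, 61, 74], dtype=uint8)]
0.155 [array([270.1, 278.5]), array([308. , 276.6])] [array([45, 49, 50], dtype=uint8), array([59, 62, 76], dtype=uint8)]
0.19 [array([264.4, 292.1]), array([315.1, 286.3])] [array([51, 49, 55], dtype=uint8), array([107,  88,  76], dtype=uint8)]
0.13 [154.5 162.5]
0.14 [154.5 162.5]
0.155 [155.  162.5]
0.17 [154. 162.]
0.18 [147. 162.]
```

Emit:
play_rows --steps '[[[0, 0, 0, 0, 0, -0.1323, 0.045], [0, 0, 0, 0, 0, -0.1323, 0.045], [0, 0, 0, 0, 0, -0.1323, 0.045], [0, 0, 0, 0, 0, -0.1323, 0.045], [0, 0, 0, 0, 0, -0.1323, 0.045], [0, 0, 0, 0, 0, -0.1323, 0.045], [0, 0, 0, 0, 0, -0.1323, 0.045], [0, 0, 0, 0, 0, -0.1323, 0.045], [0, 0, 0, 0, 0, -0.1323, 0.045], [0, 0, 0, 0, 0, -0.1323, 0.045], [0, 0, 0, 0, 0, -0.1323, 0.045], [0, 0, 0, 0, 0, 0, 0.045]]]'

```text
time_s: 53.9
tool_pos: [0.393, 0.2386, 0.1162]
tool_rot: [-180.0, -0.0, 158.4]
force: [0.6, 0.3, 0.4]
grip_width: 0.0451
grasp_force: 0.0
```

```bash
python3 - <<'E'
from h import *
go(.4906,.1268,.1,158.4);lev(); print(np.round(get_obs()["qpos"],0))
E
```

```text
t 53.9 at [0.393  0.2386 0.1162] [-1.7995e+02 -3.0000e-02  1.5843e+02] J7 34 F [0.6 0.3 0.4] grip 0.0451 0.0
  turn z 0.001 rad; shift x -0.1319 y -0.0680 z 0.0162 tilt fix about tool x,y ~ [0.0009 0.    ]
level: turn [-0.0009 -0.0006  0.    ]
[-53.  -0.  18. 117.   0.  63.  34.]
```

Emit:
play_rows --steps '[[[-0.033, -0.017, 0, 0, 0, 0, 0.045], [-0.033, -0.017, 0, 0, 0, 0, 0.045], [-0.033, -0.017, 0, 0, 0, 0, 0.045], [-0.033, -0.017, 0, 0, 0, 0, 0.045], [0, 0, 0, 0, 0, 0, 0.045], [0, 0, 0, 0, 0, 0, 0.045], [0, 0, 0.03, 0, 0, 0, 0.045], [0, 0, 0.02, 0, 0, 0, 0.045], [0, 0, 0.02, 0, 0, 0, 0.045], [0, 0, 0.015, 0, 0, 0, 0.045], [0, 0, 0, 0, 0, 0, 0.045]]]'

```text
time_s: 55.0
tool_pos: [0.4882, 0.1279, 0.0296]
tool_rot: [-179.8, -0.2, 158.5]
force: [-0.6, 0.3, -0.3]
grip_width: 0.0449
grasp_force: 0.0
```

```bash
cat >> h.py <<'E'
def wr():
    o=get_obs(); ax=np.array(jw(-.02,.155)); d=np.array(o["tool_pos"])[:2]-ax; a=np.arctan2(d[1],d[0]); f=np.array(o["force"])
    print("t %.1f r %.1f mm ang %.2f deg yaw %.2f z %.1f"%(o["time_s"],1e3*np.hypot(*d),np.degrees(a),o["tool_rot"][2],1e3*o["tool_pos"][2]),"F resisting tangential %.1f radial %.1f z %.1f"%(-(f[0]*np.sin(a)-f[1]*np.cos(a)),f[0]*np.cos(a)+f[1]*np.sin(a),f[2]),"grip",round(o["grip_width"],4),round(o["grasp_force"],1))
E
python3 - <<'E'
from h import *
wr();lev();cam("scene")
u,v=300,265; cv2.imwrite("pics/g.png",cv2.resize(C["scene"]["frame"][v-50:v+50,u-50:u+50,::-1],None,fx=5,fy=5,interpolation=cv2.INTER_CUBIC))
E
```

```text
t 55.0 r 157.7 mm ang 158.34 deg yaw 158.46 z 29.6 F resisting tangential -0.0 radial 0.6 z -0.3 grip 0.0449 0.0
level: turn [-0.0028 -0.0041  0.    ]
```

View pics/g.png

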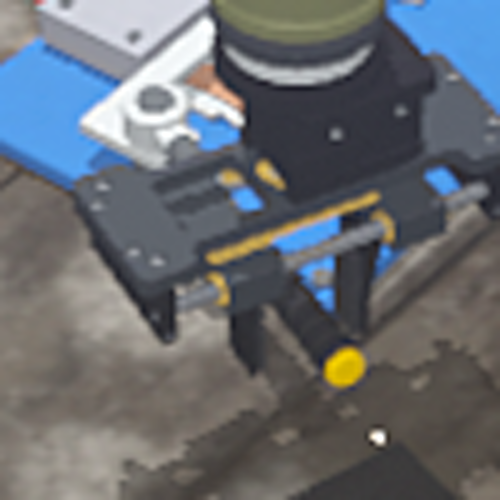

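Emit:
play_rows --steps '[[[0, 0, 0, 0, 0, 0, 0.028], [0, 0, 0, 0, 0, 0, 0.028], [0, 0, 0, 0, 0, 0, 0.028], [0, 0.0062, 0, 0, 0, 0.04, 0.028], [-0.0001, 0.0062, 0, 0, 0, 0.04, 0.028], [-0.0001, 0.0062, 0, 0, 0, 0.04, 0.028], [-0.0001, 0.0062, 0, 0, 0, 0.04, 0.028], [-0.0001, 0.0062, 0, 0, 0, 0.04, 0.028], [-0.0001, 0.0062, 0, 0, 0, 0.04, 0.028], [0, 0, 0, 0, 0, 0, 0.028]]]'

```text
time_s: 56.05
tool_pos: [0.5092, 0.1603, 0.0323]
tool_rot: [179.9, 0.0, 144.7]
force: [0.1, 0.5, -0.0]
grip_width: 0.0282
grasp_force: 0.0
```

```bash
python3 - <<'E'
from h import *
wr();lev()
E
```

```text
t 56.0 r 154.8 mm ang 144.21 deg yaw 144.67 z 32.3 F resisting tangential -0.4 radial 0.2 z -0.0 grip 0.0282 0.0
level: turn [0.0012 0.0005 0.    ]
```

Emit:
play_rows --steps '[[[-0.0001, 0.0062, 0, 0, 0, 0.04, 0.028], [-0.0001, 0.0062, 0, 0, 0, 0.04, 0.028], [-0.0001, 0.0062, 0, 0, 0, 0.04, 0.028], [-0.0001, 0.0047, 0, 0, 0, 0.03, 0.028]]]'

```text
time_s: 56.45
tool_pos: [0.5234, 0.1773, 0.0321]
tool_rot: [-180.0, -0.0, 136.0]
force: [-0.1, -1.6, 0.2]
grip_width: 0.0277
grasp_force: 0.8
```

```bash
python3 - <<'E'
from h import *
wr();cam("scene")
f=C["scene"]["frame"]; hsv=cv2.cvtColor(f,cv2.COLOR_RGB2HSV); m=(hsv[...,0]>18)&(hsv[...,0]<32)&(hsv[...,1]>170)&(hsv[...,2]>120)
k,l,st,ce=cv2.connectedComponentsWithStats(m.astype(np.uint8)); ax=np.array(jw(-.02,.155))
for i in range(1,k):
    if st[i,4]>8:
        p=plane("scene",ce[i],.05)[:2]; d=p-ax
        if .15<np.hypot(*d)<.25: print(ce[i],st[i,4],p,np.hypot(*d),np.degrees(np.arctan2(d[1],d[0])))
E
```

```text
t 56.5 r 154.8 mm ang 135.98 deg yaw 136.01 z 32.1 F resisting tangential 1.2 radial -1.0 z 0.2 grip 0.0277 0.8
[287.25 295.  ] 48 [0.48830935 0.2047892 ] 0.19921243789182247 137.3119140347282
```

Emit:
play_rows --steps '[[[0, 0.0031, 0, 0, 0, 0.02, 0.028], [0, 0.0031, 0, 0, 0, 0.02, 0.028], [0, 0.0031, 0, 0, 0, 0.02, 0.028]]]'

```text
time_s: 56.8
tool_pos: [0.53, 0.1842, 0.0319]
tool_rot: [180.0, -0.0, 132.5]
force: [-0.6, -2.0, -0.2]
grip_width: 0.0281
grasp_force: 0.7
```

```bash
python3 - <<'E'
from h import *
wr()
E
```

```text
t 56.8 r 155.2 mm ang 132.46 deg yaw 132.55 z 31.9 F resisting tangential 1.8 radial -1.1 z -0.2 grip 0.0281 0.7
```

Emit:
play_rows --steps '[[[0, 0.002, 0, 0, 0, 0.013, 0.028], [0, 0.002, 0, 0, 0, 0.013, 0.028], [0, 0.002, 0, 0, 0, 0.013, 0.028]]]'

```text
time_s: 57.1
tool_pos: [0.5344, 0.1884, 0.0318]
tool_rot: [180.0, -0.0, 130.3]
force: [0.2, -1.2, 0.6]
grip_width: 0.0282
grasp_force: 0.7
```

Emit:
play_rows --steps '[[[0, 0.002, 0, 0, 0, 0.013, 0.028], [0, 0.002, 0, 0, 0, 0.013, 0.028], [0, 0.002, 0, 0, 0, 0.013, 0.028]]]'

```text
time_s: 57.4
tool_pos: [0.5391, 0.1923, 0.0318]
tool_rot: [180.0, -0.0, 128.1]
force: [-0.5, -1.8, 0.6]
grip_width: 0.028
grasp_force: 0.7
```

```bash
python3 - <<'E'
from h import *
wr()
E
```

```text
t 57.4 r 155.5 mm ang 127.98 deg yaw 128.10 z 31.8 F resisting tangential 1.5 radial -1.1 z 0.6 grip 0.028 0.7
```

Emit:
play_rows --steps '[[[-0.0001, 0.002, 0, 0, 0, 0.013, 0.028], [-0.0001, 0.002, 0, 0, 0, 0.013, 0.028], [-0.0001, 0.002, 0, 0, 0, 0.013, 0.028]]]'

```text
time_s: 57.7
tool_pos: [0.544, 0.1958, 0.0318]
tool_rot: [180.0, -0.0, 125.9]
force: [-1.2, -0.9, 0.0]
grip_width: 0.0281
grasp_force: 0.7
```

Emit:
play_rows --steps '[[[-0.0001, 0.002, 0, 0, 0, 0.013, 0.028], [-0.0001, 0.002, 0, 0, 0, 0.013, 0.028], [-0.0001, 0.002, 0, 0, 0, 0.013, 0.028]]]'

```text
time_s: 58.0
tool_pos: [0.549, 0.1991, 0.0318]
tool_rot: [180.0, -0.0, 123.6]
force: [-1.5, -0.7, -0.3]
grip_width: 0.028
grasp_force: 0.8
```

```bash
python3 - <<'E'
from h import *
wr()
E
```

```text
t 58.0 r 155.2 mm ang 123.53 deg yaw 123.64 z 31.8 F resisting tangential 1.7 radial 0.2 z -0.3 grip 0.028 0.8
```

Emit:
play_rows --steps '[[[-0.0001, 0.002, 0, 0, 0, 0.013, 0.028], [-0.0001, 0.002, 0, 0, 0, 0.013, 0.028], [-0.0001, 0.002, 0, 0, 0, 0.013, 0.028]]]'

```text
time_s: 58.3
tool_pos: [0.5542, 0.2022, 0.0318]
tool_rot: [180.0, -0.0, 121.4]
force: [-1.1, -0.1, -0.2]
grip_width: 0.028
grasp_force: 0.8
```

Emit:
play_rows --steps '[[[-0.0001, 0.002, 0, 0, 0, 0.013, 0.028], [-0.0001, 0.002, 0, 0, 0, 0.013, 0.028], [-0.0001, 0.002, 0, 0, 0, 0.013, 0.028]]]'

```text
time_s: 58.6
tool_pos: [0.5595, 0.205, 0.0318]
tool_rot: [180.0, -0.0, 119.2]
force: [-2.0, 0.3, 0.1]
grip_width: 0.0278
grasp_force: 0.8
```

```bash
python3 - <<'E'
from h import *
wr()
E
```

```text
t 58.6 r 154.8 mm ang 119.09 deg yaw 119.17 z 31.8 F resisting tangential 1.6 radial 1.3 z 0.1 grip 0.0278 0.8
```

Emit:
play_rows --steps '[[[-0.0001, 0.002, 0, 0, 0, 0.013, 0.028], [-0.0001, 0.002, 0, 0, 0, 0.013, 0.028], [-0.0001, 0.002, 0, 0, 0, 0.013, 0.028]]]'

```text
time_s: 58.9
tool_pos: [0.565, 0.2074, 0.0318]
tool_rot: [180.0, -0.0, 116.9]
force: [-1.2, 0.9, 0.6]
grip_width: 0.0278
grasp_force: 0.8
```

Emit:
play_rows --steps '[[[-0.0001, 0.002, 0, 0, 0, 0.013, 0.028], [-0.0001, 0.002, 0, 0, 0, 0.013, 0.028]]]'

```text
time_s: 59.1
tool_pos: [0.5687, 0.2089, 0.0318]
tool_rot: [180.0, -0.0, 115.4]
force: [-2.5, -0.2, -0.6]
grip_width: 0.028
grasp_force: 0.8
```

```bash
python3 - <<'E'
from h import *
wr()
E
```

```text
t 59.1 r 154.1 mm ang 115.37 deg yaw 115.44 z 31.8 F resisting tangential 2.4 radial 0.9 z -0.6 grip 0.028 0.8
```

Emit:
play_rows --steps '[[[0, 0.002, 0, 0, 0, 0.013, 0.028], [0, 0.002, 0, 0, 0, 0.013, 0.028]]]'

```text
time_s: 59.3
tool_pos: [0.5724, 0.2106, 0.0319]
tool_rot: [180.0, -0.0, 114.0]
force: [-2.2, 0.3, -0.1]
grip_width: 0.0278
grasp_force: 0.8
```

Emit:
play_rows --steps '[[[0, 0.002, 0, 0, 0, 0.013, 0.028], [0, 0.002, 0, 0, 0, 0.013, 0.028]]]'

```text
time_s: 59.5
tool_pos: [0.5755, 0.2117, 0.0317]
tool_rot: [-179.9, -0.0, 112.5]
force: [-4.9, -1.6, 0.3]
grip_width: 0.0278
grasp_force: 2.5
```

```bash
python3 - <<'E'
from h import *
wr()
E
```

```text
t 59.5 r 153.9 mm ang 112.66 deg yaw 112.46 z 31.7 F resisting tangential 5.1 radial 0.4 z 0.3 grip 0.0278 2.5
```

Emit:
play_rows --steps '[[[0, 0.001, 0, 0, 0, 0.0065, 0.028]]]'

```text
time_s: 59.6
tool_pos: [0.5757, 0.2118, 0.0314]
tool_rot: [-179.8, -0.0, 112.1]
force: [-5.2, -1.7, 1.6]
grip_width: 0.028
grasp_force: 3.0
```

Emit:
play_rows --steps '[[[0, 0.001, 0, 0, 0, 0.0065, 0.028]]]'

```text
time_s: 59.7
tool_pos: [0.576, 0.2118, 0.0313]
tool_rot: [-179.7, -0.0, 111.7]
force: [-6.4, -2.9, 2.4]
grip_width: 0.0281
grasp_force: 3.8
```

Emit:
play_rows --steps '[[[0, 0.001, 0, 0, 0, 0.0065, 0.028]]]'

```text
time_s: 59.8
tool_pos: [0.5762, 0.2119, 0.0311]
tool_rot: [-179.7, -0.0, 111.4]
force: [-8.2, -3.5, 2.1]
grip_width: 0.0278
grasp_force: 4.5
```

```bash
cat >> h.py <<'E'
def cap():
    f=C["scene"]["frame"]; hsv=cv2.cvtColor(f,cv2.COLOR_RGB2HSV); m=(hsv[...,0]>18)&(hsv[...,0]<32)&(hsv[...,1]>170)&(hsv[...,2]>120)
    k,l,st,ce=cv2.connectedComponentsWithStats(m.astype(np.uint8)); ax=np.array(jw(-.02,.155))
    for i in range(1,k):
        d=plane("scene",ce[i],.05)[:2]-ax
        if st[i,4]>8 and .15<np.hypot(*d)<.25: print("cap",st[i,4],np.hypot(*d).round(4),np.degrees(np.arctan2(d[1],d[0])).round(2))
E
python3 - <<'E'
from h import *
wr();cam("scene");cap()
E
```

```text
t 59.8 r 153.7 mm ang 112.37 deg yaw 111.36 z 31.1 F resisting tangential 8.9 radial -0.1 z 2.1 grip 0.0278 4.5
cap 50 0.1984 113.99
```

Emit:
play_rows --steps '[[[0, 0.001, 0, 0, 0, 0, 0.028]]]'

```text
time_s: 59.95
tool_pos: [0.5765, 0.212, 0.0309]
tool_rot: [-179.6, -0.0, 111.4]
force: [-9.5, -3.7, 4.3]
grip_width: 0.0282
grasp_force: 5.2
```

Emit:
play_rows --steps '[[[0, 0.001, 0, 0, 0, 0, 0.028]]]'

```text
time_s: 60.05
tool_pos: [0.5768, 0.2121, 0.0308]
tool_rot: [-179.5, -0.0, 111.4]
force: [-11.3, -4.3, 4.5]
grip_width: 0.0282
grasp_force: 5.7
```

```bash
python3 - <<'E'
from h import *
wr();cam("scene");cap()
E
```

```text
t 60.0 r 153.7 mm ang 112.14 deg yaw 111.37 z 30.8 F resisting tangential 12.1 radial 0.3 z 4.5 grip 0.0282 5.7
cap 48 0.1983 113.78
```

Emit:
play_rows --steps '[[[0, 0.001, 0, 0, 0, 0, 0.028]]]'

```text
time_s: 60.2
tool_pos: [0.5775, 0.2125, 0.0308]
tool_rot: [-179.5, -0.0, 111.4]
force: [-10.4, -2.9, 5.3]
grip_width: 0.0284
grasp_force: 5.6
```

Emit:
play_rows --steps '[[[0, 0.0007, 0, 0, 0, 0, 0.028]]]'

```text
time_s: 60.3
tool_pos: [0.5783, 0.2129, 0.0308]
tool_rot: [-179.5, -0.1, 111.4]
force: [-10.6, -2.0, 4.0]
grip_width: 0.0282
grasp_force: 5.6
```

```bash
python3 - <<'E'
from h import *
wr();cam("scene");cap()
E
```

```text
t 60.3 r 153.9 mm ang 111.53 deg yaw 111.36 z 30.8 F resisting tangential 10.6 radial 2.0 z 4.0 grip 0.0282 5.6
cap 50 0.1985 113.14
```

Emit:
play_rows --steps '[[[0, 0.001, 0, 0, 0, 0.008, 0.028]]]'

```text
time_s: 60.45
tool_pos: [0.5792, 0.2132, 0.0308]
tool_rot: [-179.5, -0.0, 110.9]
force: [-10.6, -2.7, 4.8]
grip_width: 0.0282
grasp_force: 5.4
```

Emit:
play_rows --steps '[[[0, 0.001, 0, 0, 0, 0.008, 0.028]]]'

```text
time_s: 60.55
tool_pos: [0.5803, 0.2137, 0.0309]
tool_rot: [-179.5, -0.0, 110.4]
force: [-10.1, -2.2, 4.7]
grip_width: 0.0283
grasp_force: 5.3
```

```bash
python3 - <<'E'
from h import *
wr();cam("scene");cap()
E
```

```text
t 60.5 r 153.9 mm ang 110.70 deg yaw 110.43 z 30.9 F resisting tangential 10.2 radial 1.5 z 4.7 grip 0.0283 5.3
cap 50 0.1981 112.22
```

Emit:
play_rows --steps '[[[0, 0.001, 0, 0, 0, 0.008, 0.028]]]'

```text
time_s: 60.7
tool_pos: [0.5814, 0.214, 0.0309]
tool_rot: [-179.5, -0.0, 110.0]
force: [-9.8, -2.3, 4.1]
grip_width: 0.0281
grasp_force: 5.1
```

Emit:
play_rows --steps '[[[0, 0.001, 0, 0, 0, 0.008, 0.028]]]'

```text
time_s: 60.8
tool_pos: [0.5826, 0.2144, 0.031]
tool_rot: [-179.6, -0.0, 109.5]
force: [-9.5, -3.2, 4.1]
grip_width: 0.0283
grasp_force: 4.9
```

Emit:
play_rows --steps '[[[0, 0.001, 0, 0, 0, 0.008, 0.028]]]'

```text
time_s: 60.9
tool_pos: [0.5837, 0.2148, 0.031]
tool_rot: [-179.6, -0.0, 109.1]
force: [-9.6, -2.9, 4.4]
grip_width: 0.0279
grasp_force: 4.7
```

```bash
python3 - <<'E'
from h import *
wr();cam("scene");cap()
E
```

```text
t 60.9 r 153.8 mm ang 109.39 deg yaw 109.05 z 31.0 F resisting tangential 10.1 radial 0.4 z 4.4 grip 0.0279 4.7
cap 50 0.1977 110.8
```

Emit:
play_rows --steps '[[[0, 0.001, 0, 0, 0, 0.008, 0.028], [0, 0.001, 0, 0, 0, 0.008, 0.028]]]'

```text
time_s: 61.15
tool_pos: [0.5859, 0.2155, 0.0311]
tool_rot: [-179.6, -0.0, 108.1]
force: [-7.8, -2.5, 3.5]
grip_width: 0.0281
grasp_force: 4.3
```

Emit:
play_rows --steps '[[[0, -0.004, 0, 0, 0, 0, 0.07], [0, -0.004, 0, 0, 0, 0, 0.07], [0, -0.004, 0, 0, 0, 0, 0.07], [0, -0.002, 0, 0, 0, 0, 0.07], [0, 0, 0, 0, 0, 0, 0.07], [0, 0, 0, 0, 0, 0, 0.07]]]'

```text
time_s: 61.75
tool_pos: [0.5761, 0.2131, 0.0323]
tool_rot: [179.9, -0.0, 108.2]
force: [-0.8, 1.0, -0.6]
grip_width: 0.0658
grasp_force: 0.0
```

```bash
python3 - <<'E'
from h import *
wr();lev();cam("scene");cap();cam("top");pins()
E
```

```text
t 61.8 r 154.9 mm ang 112.25 deg yaw 108.21 z 32.3 F resisting tangential 0.4 radial 1.2 z -0.6 grip 0.0658 0.0
level: turn [ 0.0017 -0.0005  0.    ]
cap 49 0.1982 114.38
scene pin jig [109.  -57.3] area 8 rows 186 189 wsum 2404
scene pin jig [108.4  -7. ] area 7 rows 195 198 wsum 2282
scene pin jig [109.6  41.7] area 9 rows 203 206 wsum 2283
top pin jig [112.4 -63.9] area 10 rows 163 167 wsum 3499
top pin jig [114.3  34.7] area 26 rows 164 170 wsum 5023
top pin jig [113.2 -15.2] area 21 rows 164 169 wsum 4557
top pin jig [114.   83.6] area 17 rows 166 171 wsum 4093
```

Emit:
play_rows --steps '[[[0, -0.004, 0, 0, 0, -0.05, 0.07], [0, 0, -0.02, 0, 0, 0, 0.07], [0, 0, -0.03, 0, 0, 0, 0.07], [0, 0, -0.04, 0, 0, 0, 0.07], [0, 0, -0.05, 0, 0, 0, 0.07], [0, 0, -0.05, 0, 0, 0, 0.07], [0, 0, 0, 0, 0, 0, 0.07], [0, 0, 0, 0, 0, 0, 0.07], [0, 0, 0, 0, 0, 0, 0.07]]]'

```text
time_s: 62.75
tool_pos: [0.5709, 0.2112, 0.2205]
tool_rot: [-179.9, -0.0, 111.1]
force: [0.3, -0.1, -0.1]
grip_width: 0.0702
grasp_force: 0.0
```

```bash
python3 - <<'E'
from h import *
wr();cam("scene");cap();cam("top");pins()
for n in C:
  for nm,z in (("copper_bar_0",.018),("drift",.012),("tool_mat",.003),("clamp_pad",.03)):
    for d in silhouettes(n,nm)[:4]:
      if d["p"]>.3: print(nm,n,round(d["p"],2),d["extent"],blob(n,d["pixels"],z)[:3])
f=C["scene"]["frame"]; cv2.imwrite("pics/z.png",cv2.resize(f[170:390,230:430,::-1],None,fx=2.7,fy=2.7,interpolation=cv2.INTER_CUBIC))
E
```

```text
t 62.8 r 155.3 mm ang 114.29 deg yaw 111.07 z 220.5 F resisting tangential -0.2 radial -0.2 z -0.1 grip 0.0702 0.0
cap 49 0.1977 114.41
scene pin jig [109.1  90.4] area 12 rows 212 215 wsum 2962
top pin jig [114.3  34.7] area 26 rows 164 170 wsum 5048
top pin jig [113.2 -15.2] area 21 rows 164 169 wsum 4557
top pin jig [111.8 -63.9] area 9 rows 164 167 wsum 3272
top pin jig [114.   83.6] area 17 rows 166 171 wsum 4092
copper_bar_0 scene 0.51 [287.8, 227.7, 305.9, 235.9] (array([0.63703644, 0.00245494]), np.float64(175.02669177829458), array([39.84257507, 21.3948555 ]))
copper_bar_0 scene 0.5 [324.2, 201.7, 336.9, 211.9] (array([ 0.64508913, -0.14652419]), np.float64(174.69176145377529), array([35.9842186 , 17.92429543]))
drift scene 0.79 [279.1, 317.6, 340.6, 359.3] (array([0.3922609 , 0.23810211]), np.float64(75.15296916850231), array([168.01196289,  21.42511559]))
tool_mat scene 0.83 [246.8, 303.9, 359.1, 382.8] (array([0.40411996, 0.25983005]), np.float64(74.57314018854416), array([233.36758423, 113.40853882]))
tool_mat scene 0.56 [346.6, 170.4, 366.2, 192.4] (array([ 0.66408892, 
[... 888 characters left out ...]
6] (array([0.39036482, 0.21932468]), np.float64(75.0133882080031), array([121.54259491,  17.97236824]))
drift top 0.41 [281.8, 170.1, 397.5, 274.0] (array([ 0.63247197, -0.04105695]), np.float64(103.98758760701327), array([281.08786011, 256.00439453]))
tool_mat top 0.74 [204.8, 290.0, 268.4, 349.3] (array([0.40100381, 0.21052114]), np.float64(56.25138743773471), array([172.76341248, 109.30447388]))
tool_mat top 0.4 [239.5, 220.8, 286.2, 246.9] (array([0.60648353, 0.15616502]), np.float64(112.587667103994), array([125.61219025,  18.74714088]))
clamp_pad top 0.84 [289.7, 199.5, 394.8, 229.9] (array([ 0.66692167, -0.04051534]), np.float64(95.03659508749544), array([251.81628418,  56.66282272]))
```

View pics/z.png

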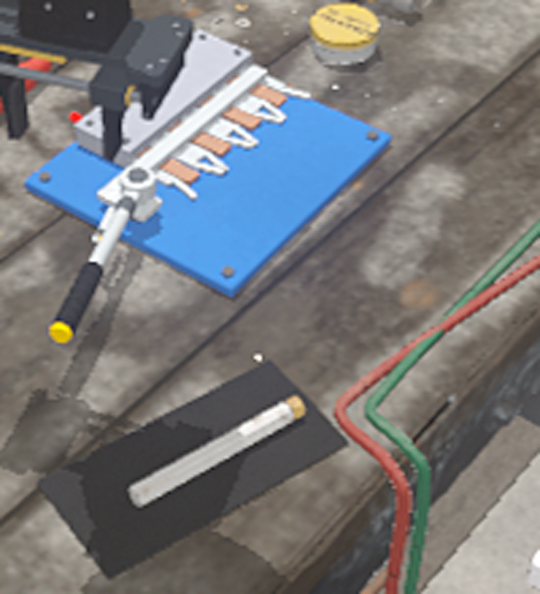

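The picture shows all four bars home under the clamp bar, with the ends level around (180,170) to (270,118). The wrench is released, its cap at (61,333). The drift lies flat on the mat from (135,495) to (300,405), and the flux tin hasn't moved.

```bash
python3 -c "
from cell import *
print(sign_off())"
```

```text
the job is handed in; nothing more can be done
None
```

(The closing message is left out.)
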